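# Reset the barista's tool station

### The arm

A 6-joint arm with a two-finger parallel gripper is mounted at the origin on a cart in front of the work surface, level with it; the furniture and walls round the work are solid. World frame = base frame: x ahead of the robot, y to its left, z up, the work surface at z = 0. Lengths are in mm, angles in rad, forces in N, time in s.
With the tool pointing down it reaches from about 350 to 975 mm from the base axis. Payload 7.1 kg.
Tool frame: the origin (TCP) lies at the very end of the fingers, on their centre line; the grasp point (between the pads) lies 19 mm behind it; z points along the fingers, x is the direction in which the jaws open and shut, and the axes are right-handed (so a half turn about z gives the same grasp; the last joint's range is limited). The gripper opens to 88 mm and grips with 3 to 60 N. Pads are 20 mm wide; open, the fingers measure 115 mm over their backs; the gripper's body (75 mm by 178 mm) begins 61 mm behind the grasp point.
Start: joints at [1.253, 0.423, 1.63, -0, 1.089, -0.019], TCP at [183.952, 597.299, 222.675] pointing down, gripper open.
Joint ranges: [-3, 3], [-0.9, 2.11], [0.09, 2.58], [-1.31, 4.45], [0.11, 2.69], [-2.54, 2.54]. Speed limits (rad/s): [2.39, 2.39, 3.01, 3.14, 3.14, 3.14].

### API

Orientations are given as a rotation vector (axis times angle).
In Python, from workcell import ctrl gives the robot as it stands. The module is installed in compiled form; this text tells all that it offers.
- The arm moves only by the tool move_arm, never from a script. Its argument "motion" is a list of rows, each a list of 2 entries, a list of its own where there are three numbers: the shift along the tool's x, y, z normalised to -1 to 1, where 1 is 150 mm, then the turn, a rotation vector about the tool's x, y, z normalised to -1 to 1, where 1 is 60 degrees. In form: [[[x, y, z], [rx, ry, rz]], ...]. A call has exactly 5 rows; each row is the pose to reach, as a shift and turn from the pose commanded when the call began, along the tool's axes at that moment; what a row does not reach only later rows make up. A row lasts 1/8 s, in which the tool goes at most 62.5 mm and 10.7 degrees, less where a joint would pass 70% of its speed; a pose out of reach is approached as far as the arm can. A call with a number of a shift or a turn outside -1 to 1 is refused whole. A call with a gripper value outside its range is refused whole. "gripper" is the opening, from 0 (shut) to 1 (fully open), set as the call begins (left out, the last holds). The fingers move at their own pace and stop on an object; the grip force is fixed at half the most. Time passes only in rows, so rows that repeat a pose let the fingers close, or fill a call up. It gives the time, the measured TCP pose, the force and the opening at its end, in the units of the state.
- ctrl.get_obs(): the state, without advancing time (a new reading comes with each control period).
- ctrl.get_image(name): name is "side" or "top"; returns a dict with "pixels" (480x640x3 uint8, red, green, blue), "camera_matrix" (3x3 intrinsics, pixels), "R" (3x3) and "t" (3): a world point X has camera coordinates R X + t. Camera axes: x right, y down, z forward; pixel columns grow to the right and rows downward; lengths in mm; the calibration is good to about 2 mm. A picture is of the moment at which its call begins. There is no depth.
- ctrl.close_job(): hands the job in, once; it reports no verdict.
Trained networks look in the newest picture that a camera, given by its name, has taken for a name from the list of things; names that differ only in an ending like _2 or _b are one class to them, and where a whole thing is asked for, a point or a joint stands for the part that bears it (a point fixed in the world has none). Each returns a list of dicts, best first, with "p" (0 to 1); they miss things now and then, are a little off and sometimes report something else, mostly with a low value. They report only what shows in the picture. A call takes as long as a camera call.
- ctrl.boxes_of(camera, name): "location" ([x, y, z] in mm, in world coordinates, good to about 4 mm: the middle of the surface that is visible of it).
- ctrl.regions_of(camera, name): "mask" (480x640 bool, what is visible of it).
- ctrl.pinpoint(camera, name): "location" ([x, y, z] in mm, in world coordinates, good to about 4 mm: a listed point, or the origin of a listed thing).
The state is a dict: "t": time; "qpos": joint angles; "qvel": joint speeds; "joint_torque": joint torques, N m; "ee_pos": TCP position; "orientation": TCP orientation; "ft_force": force on the tool from outside, world axes, zero at the start; "moment": the same for the moment, N m; "width": finger opening in mm.
Only numpy, scipy, OpenCV 4.12 (cv2) and the standard library are available. Lean on these libraries where they do the work, as an engineer would, in place of code of your own. Each camera call takes 0.05 s, during which the arm holds its last target.

### The job

The washed espresso tools lie on the counter before you; put each one back in its own place, ready for service: the tamper upright in its round wooden seat, the filter basket open side up between the four pins of its stand, the dosing cup standing in the middle of the scale's weighing plate, and the brush flat in its rest with the head in the wide tray and the handle in the fork. Any order will do, but leave the milk jug and the square tin where they stand.

Things in the scene. Friction and masses are not known exactly. Their poses are not given: they have to be found in the camera images.
- tamper: Coffee tamper standing on its steel foot, wooden handle up. Foot 58 mm across, 28 mm high; above it the round handle, at most 32 mm across, up to 98 mm. Origin: centre of the foot's underside; z runs up the handle. About 0.42 kg. Loose. (A like tamper on the back counter by the machine is no part of this.)
- filter_basket: Steel filter basket: open round cup 25 mm high, body about 63 mm across, thin flange at the top 69 mm across (22 to 25 mm up). Stands on its bottom, open side up; may be gripped across the flange. Origin: centre of its underside, z up. About 0.05 kg. Loose.
- dosing_cup: Small steel cup 50 mm high, bowl 62 mm across, with a flat handle. Origin: on the underside, in the middle of the overall length; the bowl's axis lies 11 mm from it towards +y, the handle points to -y and ends at y = -43 mm. z up. The bowl can be gripped across x. About 0.11 kg. Loose.
- group_brush: Turquoise cleaning brush lying flat, 170 mm long along its y axis. Round head 30 mm across at the -y end (centre y = -68 mm, 0 to 8 mm high); flat straight handle 18 mm wide (x), y = -60 to +85 mm, 8 to 14 mm above the underside, with a small foot at the +y end. Origin: middle of the length, at underside height. About 0.045 kg, balance near the middle. Loose.
- tamper_seat: Tamper's place: round dark wooden seat, 92 mm across, 20 mm high, with a round well 72 mm across whose rubber floor is 12 mm above the counter. Origin: centre of the underside, z up. Fixed.
- basket_stand: Basket's place: square dark wooden plate 104 x 104 mm, 10 mm thick, with four round-topped steel pins 7 mm thick at x, y = +-31 mm, tops 33 mm above the counter. The basket stands on the plate between them (6 mm to spare all round); fingers have room along the plate's x or y axis, between pins. Origin: centre of underside; x, y along the edges. Fixed.
- brush_rest: Brush's place: dark wooden plate 62 x 200 mm (long along y), 8 mm thick. At the -y end a tray for the head (42 mm wide inside, end wall at y = -94 mm, open to +y); at y 57 to 87 mm a fork for the handle (cheeks 28 mm apart). Walls reach 22 mm above the counter; the middle is open for fingers. Brush right: origin over origin, 8 mm up, axes alike. Origin: centre of underside. Fixed.
- scale_plate (a point): Dosing cup's place: centre of the top of the square weighing plate (116 mm along x, 118 mm along y) of the flat black scale, 21 mm above the counter. The scale is 155 x 125 mm, the plate's centre 16 mm to +x of the scale's middle; z up. Fixed.
- milk_jug: Bystander: steel milk jug, 103 x 69 mm, 92 mm high, to the right of the work. Origin: centre of its underside. Loose.
- tin: Bystander: square purple tin with a wooden lid and knob, 87 x 87 mm, 100 mm high, to the right of the work, nearer the robot than the jug. Origin: centre of its underside. Loose.

How it is judged:
By the outcome, as a careful person would: the job done as asked, in the order asked, and still so for the second after the job is handed in, with the robot touching nothing.
It also fails if it takes over 96 s, if anything falls off the work surface, if the arm or the gripper's body presses on something with over 40 N, if the wrist force passes 120 N, or if a joint passes its speed limit or range.

## Working session

There is one attempt and no reset: what is moved stays moved. The work goes in short steps, Python scripts to look and compute and a tool call to move; the robot and the scene stay as the last step left them, time stands still between calls to the robot, and variables do not carry over. Pictures are saved under pics/ and viewed, and the job is handed in when it is done.

Besides the shell and the picture viewer there is one more tool, called after "Call:" by a JSON object that holds its "api" and its "payload". move_arm: Moves the arm, as the interface text tells. Its arguments: {"type":"object","properties":{"motion":{"type":"array","items":{"type":"array"}},"gripper":{"type":"number"}},"required":["motion"]}

```bash
mkdir -p pics
python3 - <<'E'
from workcell import ctrl
import cv2,numpy as np
o=ctrl.get_obs();print({k:np.round(v,3) for k,v in o.items()})
for c in("side","top"):
    im=ctrl.get_image(c);cv2.imwrite(f"pics/{c}0.png",im["pixels"][:,:,::-1])
    print(c,np.round(im["camera_matrix"],1).tolist(),np.round(im["R"],3).tolist(),np.round(im["t"],1))
    for n in["tamper","filter_basket","dosing_cup","group_brush","tamper_seat","basket_stand","brush_rest","scale_plate","milk_jug","tin"]:
        print(n,[(round(float(d["p"]),2),np.round(d["location"]).tolist()) for d in ctrl.pinpoint(c,n)[:3]])
print(ctrl.get_obs()["t"])
E
```

```text
{'t': np.float64(0.0), 'qpos': array([ 1.253,  0.424,  1.631, -0.   ,  1.089, -0.019]), 'qvel': array([ 0.001,  0.001, -0.   , -0.001, -0.002, -0.   ]), 'joint_torque': array([-2.0000e-03, -5.4464e+01, -2.7366e+01,  6.4000e-02,  2.3000e-02,
       -0.0000e+00]), 'ee_pos': array([183.776, 596.783, 221.899]), 'orientation': array([ 2.527e+00,  1.866e+00, -2.000e-03]), 'ft_force': array([-0.091, -0.259,  0.254]), 'moment': array([0.005, 0.002, 0.018]), 'width': np.float64(87.789)}
side [[479.9, 0.0, 316.8], [0.0, 479.9, 241.5], [0.0, 0.0, 1.0]] [[-0.996, 0.086, -0.004], [0.05, 0.542, -0.839], [-0.07, -0.836, -0.545]] [ 513.1   67.5 1102.3]
tamper [(0.85, [414.0, -96.0, 4.0])]
filter_basket [(0.73, [421.0, 117.0, 2.0])]
dosing_cup [(0.59, [384.0, -277.0, 0.0])]
group_brush [(0.92, [396.0, 284.0, 1.0])]
tamper_seat [(0.8, [672.0, -126.0, 1.0]), (0.58, [604.0, 311.0, -4.0])]
basket_stand [(0.92, [581.0, -334.0, 1.0])]
brush_rest [(0.57, [604.0, 311.0, -2.0])]
scale_plate [(0.76, [695.0, 96.0, 18.0])]
milk_jug []
tin [(0.61, [348.0, -489.0, 2.0])]
top [[514.9, 0.0, 309.2], [0.0, 514.9, 244.3], [0.0, 0.0, 1.0]] [[0.016, -1.0, -0.01], [-0.998, -0.016, -0.066], [0.066, 0.011, -0.998]] [ -95.   513.2 1230.6]
tamper [(0.77, [421.0, -92.0, -1.0])]
filter_basket [(0.58, [422.0, 112.0, 2.0]), (0.21, [387.0, -277.0, 4.0])]
dosing_cup [(0.83, [384.0, -276.0, 3.0])]
group_brush [(0.97, [394.0, 284.0, 0.0])]
tamper_seat [(0.64, [674.0, -128.0, 1.0])]
basket_stand []
brush_rest [(0.95, [602.0, 306.0, -1.0])]
scale_plate [(0.73, [696.0, 97.0, 19.0]), (0.28, [536.0, -526.0, 1.0])]
milk_jug [(0.58, [537.0, -528.0, 0.0])]
tin [(0.73, [351.0, -489.0, 1.0])]
1.1
```

View pics/side0.png

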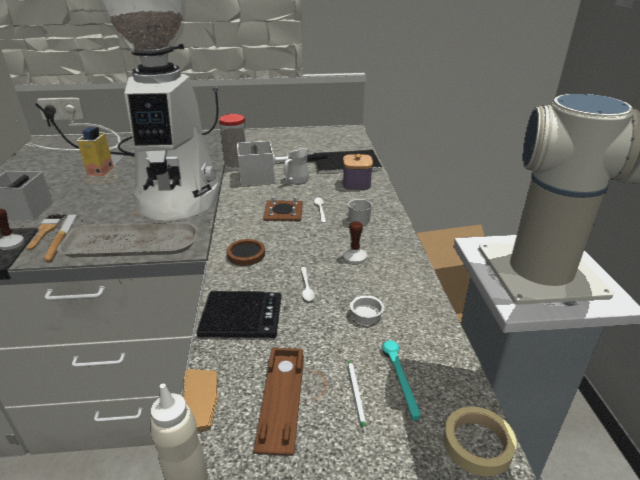

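View pics/top0.png

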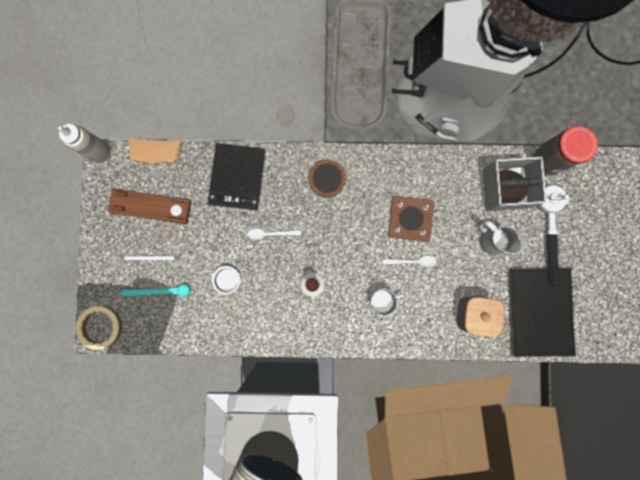

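```bash
cat > h.py <<'E'
import numpy as np,cv2
from scipy.optimize import minimize
def cyl(x,y,r,z0,z1):
    a=np.linspace(0,2*np.pi,40,endpoint=False)
    return np.array([[x+r*np.cos(t),y+r*np.sin(t),z] for z in(z0,z1) for t in a])
def box(x0,x1,y0,y1,z0,z1): return np.array([[x,y,z] for x in(x0,x1) for y in(y0,y1) for z in(z0,z1)],float)
S={"tamper":[cyl(0,0,29,0,10),cyl(0,0,16,28,98)],
"filter_basket":[cyl(0,0,31.5,0,22),cyl(0,0,34.5,22,25)],
"dosing_cup":[cyl(0,11,31,0,50),box(-7,7,-43,-15,35,45)],
"group_brush":[cyl(0,-68,15,0,8),box(-9,9,-60,85,8,14)],
"tamper_seat":[cyl(0,0,46,0,20)],
"basket_stand":[box(-52,52,-52,52,0,10)]+[cyl(a,b,3.5,10,33) for a in(-31,31) for b in(-31,31)],
"brush_rest":[box(-31,31,-100,100,0,8)],
"scale":[box(-77.5,77.5,-62.5,62.5,0,19),box(-42,74,-59,59,19,21)]}
def proj(P,im):
    c=P@np.array(im["R"]).T+im["t"];u=c@np.array(im["camera_matrix"]).T
    return u[:,:2]/u[:,2:]
SS=4
def render(n,p,im,off,shape):
    c,s=np.cos(p[2]),np.sin(p[2]);R=np.array([[c,-s,0],[s,c,0],[0,0,1]])
    m=np.zeros((shape[0]*SS,shape[1]*SS),np.uint8)
    for h in S[n]:
        q=proj(h@R.T+[p[0],p[1],p[3] if len(p)>3 else 0],im)
        q=((q-off+.5)*SS-.5)
        hull=cv2.convexHull(np.round(q*16).astype(np.int32))
        cv2.fillConvexPoly(m,hull,255,shift=4)
    return cv2.resize(m,(shape[1],shape[0]),interpolation=cv2.INTER_AREA)/255.
def fit(n,masks,ims,p0,yaw=True,z=0):
    D=[]
    for mk,im in zip(masks,ims):
        ys,xs=np.nonzero(mk);o=np.array([xs.min()-12,ys.min()-12]);o=np.maximum(o,0)
        sub=mk[o[1]:ys.max()+13,o[0]:xs.max()+13].astype(float);D.append((sub,im,o))
    def f(p):
        q=[p[0],p[1],p[2]/50 if yaw else p0[2],z];e=0
        for sub,im,o in D:
            r=render(n,q,im,o,sub.shape);e+=1-np.minimum(r,sub).sum()/np.maximum(r,sub).sum()
        return e/len(D)
    x0=[p0[0],p0[1]]+([p0[2]*50] if yaw else [])
    sim=np.array([x0]+[np.array(x0)+8*np.eye(len(x0))[i] for i in range(len(x0))])
    r=minimize(f,x0,method="Nelder-Mead",options=dict(initial_simplex=sim,xatol=.05,fatol=1e-4))
    p=list(r.x[:2])+[r.x[2]/50 if yaw else p0[2]]
    return p,r.fun
E
cat > m.py <<'E'
from workcell import ctrl
from h import *
import pickle
ims={c:ctrl.get_image(c) for c in("side","top")}
init={"tamper":(418,-94,0),"filter_basket":(421,115,0),"dosing_cup":(384,-277,0),"group_brush":(395,284,0),"tamper_seat":(673,-127,0),"basket_stand":(581,-334,0),"brush_rest":(603,308,0)}
masks={}
for n in init:
  for c in ims:
    L=ctrl.regions_of(c,n)
    for d in L: 
      m=np.array(d["mask"]);ys,xs=np.nonzero(m)
      print(n,c,round(float(d["p"]),2),m.sum(),xs.mean().round(1),ys.mean().round(1), proj(np.array([[*init[n][:2],10]]),ims[c]).round(1))
    masks[n,c]=[(float(d["p"]),np.array(d["mask"])) for d in L]
pickle.dump((ims,masks),open("d.pkl","wb"))
E
python3 m.py
python3 - <<'E'
import cv2
a=cv2.imread('pics/top0.png');cv2.imwrite('pics/topz.png',cv2.resize(a[130:340,90:450],None,fx=2.2,fy=2.2,interpolation=cv2.INTER_CUBIC))
a=cv2.imread('pics/side0.png');cv2.imwrite('pics/sidez.png',cv2.resize(a[180:460,180:450],None,fx=2.1,fy=2.1,interpolation=cv2.INTER_CUBIC))
E
```

```text
tamper side 0.87 627 354.8 244.8 [[353.8 253.7]]
tamper top 0.86 431 312.4 284.4 [[311.6 284.3]]
tamper top 0.31 583 384.6 302.1 [[311.6 284.3]]
filter_basket side 0.79 784 366.4 308.4 [[367.9 312. ]]
filter_basket top 0.97 634 225.8 279.7 [[225.5 281.7]]
dosing_cup side 0.66 489 359.2 210.4 [[356.1 215. ]]
group_brush side 0.73 823 400.8 376.8 [[399.8 375.9]]
group_brush top 0.39 3248 236.5 176.3 [[155.8 291.3]]
tamper_seat side 0.93 828 245.4 252.0 [[246.9 251.5]]
tamper_seat top 0.82 1113 326.9 178.2 [[326.7 180.4]]
basket_stand side 0.57 739 282.3 210.2 [[282.8 208.2]]
basket_stand top 0.61 1811 410.7 218.4 [[411.1 218.9]]
basket_stand top 0.44 1607 480.9 316.0 [[411.1 218.9]]
brush_rest side 0.79 4049 279.8 403.1 [[279.9 395.9]]
brush_rest top 0.67 2024 149.5 206.2 [[149.1 206. ]]
```

View pics/topz.png

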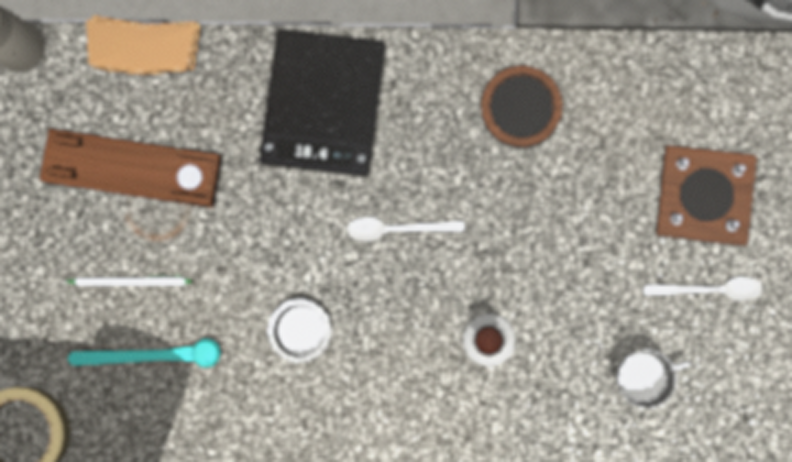

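View pics/sidez.png

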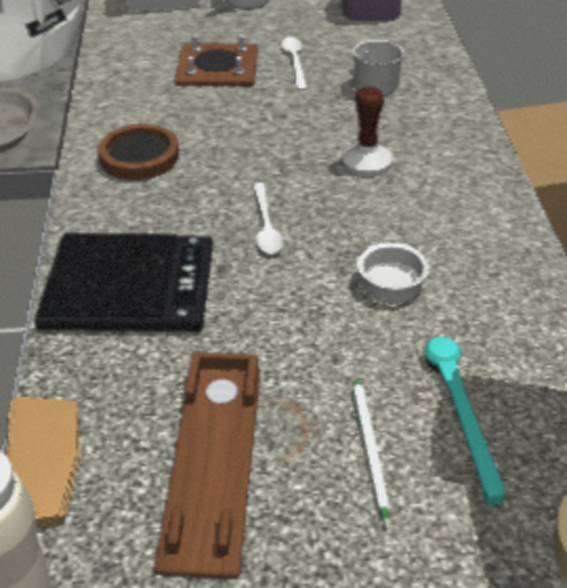

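```bash
cat > f.py <<'E'
from h import *
import pickle
ims,masks=pickle.load(open("d.pkl","rb"))
def comp(m,pt):
    n,l=cv2.connectedComponents(m.astype(np.uint8));return l==l[pt[1],pt[0]]
M={}
for (n,c),L in masks.items():
    if L: M[n,c]=L[0][1]
for c,pt in(("top",(155,291)),("side",(401,375))):
    hsv=cv2.cvtColor(ims[c]["pixels"],cv2.COLOR_RGB2HSV)
    m=(abs(hsv[...,0].astype(int)-88)<12)&(hsv[...,1]>110)
    nn,l,st,_=cv2.connectedComponentsWithStats(m.astype(np.uint8));k=1+np.argmax(st[1:,4]);M["group_brush",c]=l==k;print(c,st[k])
for c,pt in(("top",(236,170)),("side",(235,313))):
    g=cv2.cvtColor(ims[c]["pixels"],cv2.COLOR_RGB2GRAY)<75
    g=cv2.morphologyEx(g.astype(np.uint8),cv2.MORPH_OPEN,np.ones((3,3)))
    m=comp(g,pt).astype(np.uint8);m=cv2.morphologyEx(m,cv2.MORPH_CLOSE,np.ones((15,15)));M["scale",c]=m>0
    ys,xs=np.nonzero(m);print(c,m.sum(),xs.min(),xs.max(),ys.min(),ys.max())
init={"tamper":(418,-94,0),"filter_basket":(421,115,0),"dosing_cup":(384,-277,.25),"group_brush":(395,284,0),"tamper_seat":(673,-127,0),"basket_stand":(581,-334,-.05),"brush_rest":(603,308,-.1),"scale":(680,97,-.1)}
for n in init:
    cs=[c for c in ims if(n,c) in M]
    yaw=n not in("tamper","filter_basket","tamper_seat")
    for sub in [[c] for c in cs]+([cs] if len(cs)>1 else []):
        p,e=fit(n,[M[n,c] for c in sub],[ims[c] for c in sub],init[n],yaw)
        print(n,sub,np.round(p,2),round(e,3))
E
python3 f.py
```

```text
top [121 284  69  13 420]
side [383 341  37  79 726]
top 2998 209 263 144 208
side 3600 197 280 291 338
tamper ['side'] [416.7  -94.96   0.  ] 0.162
tamper ['top'] [417.81 -96.08   0.  ] 0.065
tamper ['side', 'top'] [417.29 -95.74   0.  ] 0.121
filter_basket ['side'] [423.42 108.04   0.  ] 0.105
filter_basket ['top'] [425.93 111.95   0.  ] 0.052
filter_basket ['side', 'top'] [425.27 111.71   0.  ] 0.092
dosing_cup ['side'] [ 3.7522e+02 -2.8702e+02 -1.5000e-01] 0.19
group_brush ['side'] [3.9307e+02 2.7883e+02 3.0000e-02] 0.293
group_brush ['top'] [3.9510e+02 2.8613e+02 7.0000e-02] 0.28
group_brush ['side', 'top'] [3.9433e+02 2.8441e+02 6.0000e-02] 0.308
tamper_seat ['side'] [ 676.9  -128.94    0.  ] 0.099
tamper_seat ['top'] [ 678.05 -127.09    0.  ] 0.049
tamper_seat ['side', 'top'] [ 677.45 -127.07    0.  ] 0.078
basket_stand ['side'] [ 5.8121e+02 -3.3430e+02 -9.0000e-02] 0.121
basket_stand ['top'] [ 5.8298e+02 -3.3376e+02 -1.0000e-01] 0.041
basket_stand ['side', 'top'] [ 5.8221e+02 -3.3382e+02 -1.1000e-01] 0.088
brush_rest ['side'] [ 6.0196e+02  3.0684e+02 -1.3000e-01] 0.051
brush_rest ['top'] [ 6.0318e+02  3.0857e+02 -1.4000e-01] 0.044
brush_rest ['side', 'top'] [ 6.0240e+02  3.0736e+02 -1.3000e-01] 0.054
scale ['side'] [ 6.7697e+02  9.3830e+01 -9.0000e-02] 0.064
scale ['top'] [ 6.8138e+02  9.4410e+01 -5.0000e-02] 0.103
scale ['side', 'top'] [ 6.7815e+02  9.3840e+01 -9.0000e-02] 0.084
```

```bash
cat > ov.py <<'E'
from h import *
import pickle
ims,masks=pickle.load(open("d.pkl","rb"))
P={"tamper":(417.5,-95.5,0),"filter_basket":(425,111.5,0),"dosing_cup":(384,-277,.2),"group_brush":(394.5,284.5,.05),"tamper_seat":(677.5,-127.5,0),"basket_stand":(582.2,-333.9,-.1),"brush_rest":(602.5,307.5,-.13),"scale":(679,94,-.09)}
for c,(x0,y0,x1,y1,k) in {"top":(90,130,450,340,2.2),"side":(180,180,440,460,2.1)}.items():
    f=4;a=cv2.resize(ims[c]["pixels"][:,:,::-1],None,fx=f,fy=f,interpolation=cv2.INTER_CUBIC)
    for n,p in P.items():
        cc,s=np.cos(p[2]),np.sin(p[2]);R=np.array([[cc,-s,0],[s,cc,0],[0,0,1]])
        for h in S[n]:
            q=(proj(h@R.T+[p[0],p[1],0],ims[c])+.5)*f-.5
            cv2.polylines(a,[cv2.convexHull(q.round().astype(np.int32))],True,(0,0,255),1,cv2.LINE_AA)
    a=a[y0*f:y1*f,x0*f:x1*f]
    h,w=a.shape[:2]
    if c=="top":
        cv2.imwrite("pics/ovt1.png",a[:,:w//2]);cv2.imwrite("pics/ovt2.png",a[:,w//2:])
    else: cv2.imwrite("pics/ovs1.png",a[:h//2,:800]);cv2.imwrite("pics/ovs2.png",a[h//2:,:800])
E
python3 ov.py
```

```text
(no output)
```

View pics/ovt1.png

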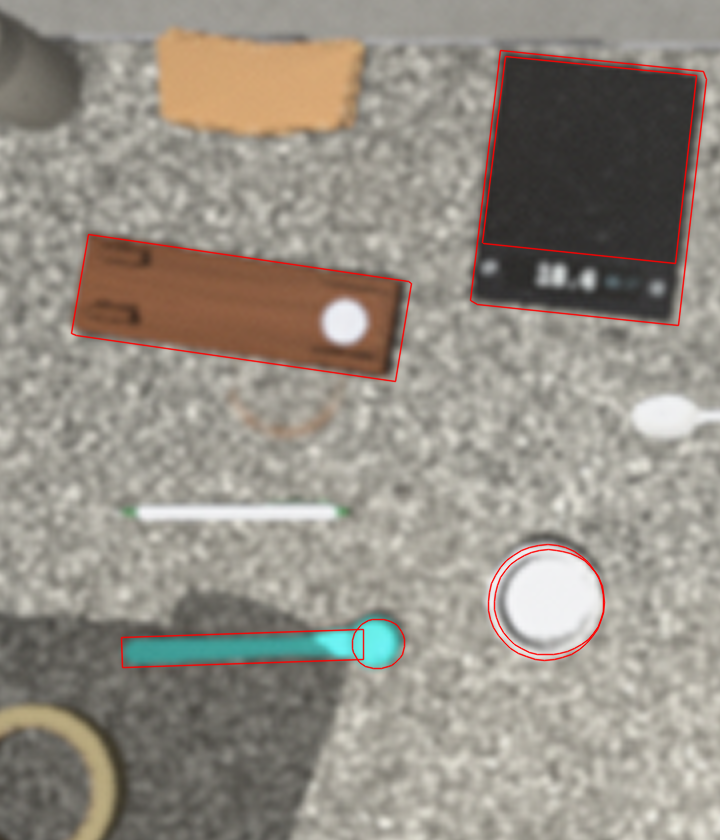

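View pics/ovt2.png

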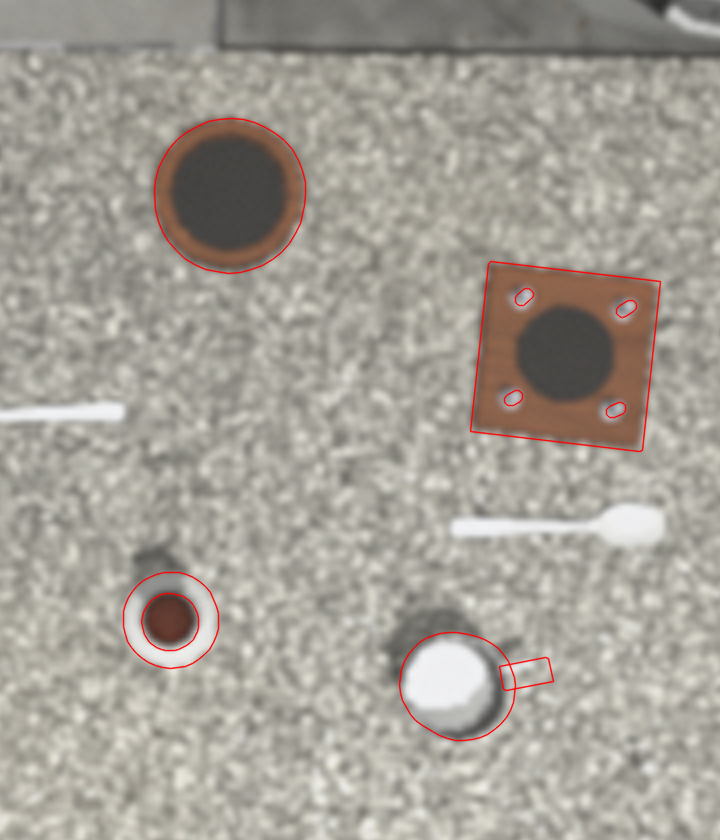

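View pics/ovs1.png

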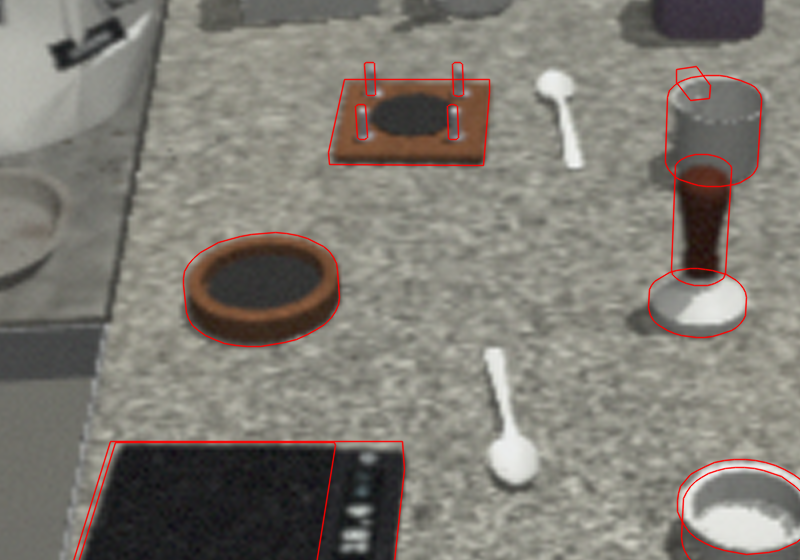

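View pics/ovs2.png

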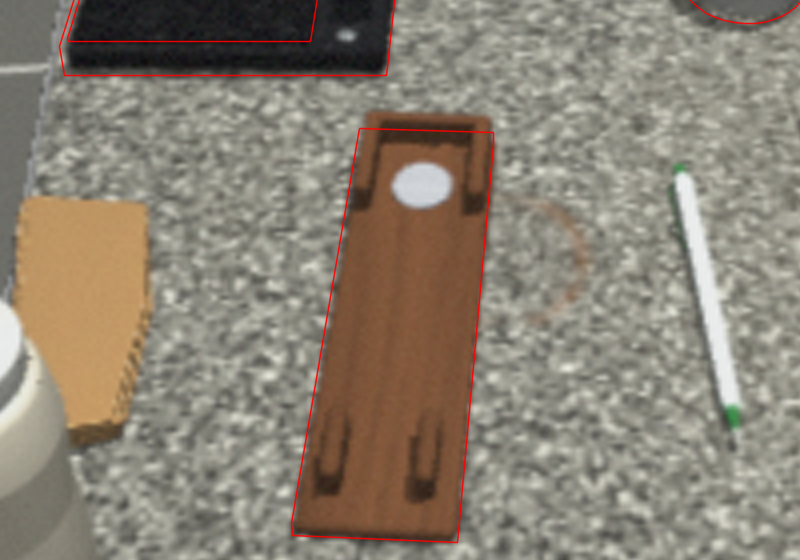

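Run:
```python
import cv2,numpy as np
a=cv2.imread('pics/top0.png')[280:325,355:415];b=cv2.imread('pics/side0.png')[190:235,330:390]
f=lambda a:cv2.resize(cv2.convertScaleAbs(a,alpha=1.2),None,fx=6.5,fy=6.5,interpolation=cv2.INTER_CUBIC)
cv2.imwrite('pics/cupz.png',np.hstack([f(a),f(b)]))
```

```text
(no output)
```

View pics/cupz.png

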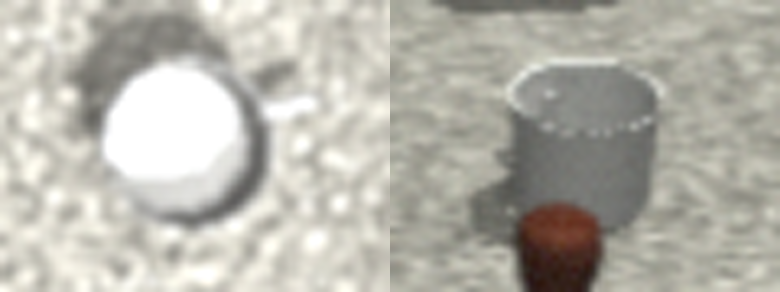

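```bash
cat >> h.py <<'E'
def back(u,v,z,im):
    K=np.array(im["camera_matrix"]);R=np.array(im["R"]);t=np.array(im["t"])
    d=R.T@np.linalg.solve(K,[u,v,1]);C=-R.T@t
    return C+d*(z-C[2])/d[2]
E
python3 - <<'E'
from h import *
import pickle
ims,_=pickle.load(open("d.pkl","rb"))
b=back(355+186/6.5-.4,280+143/6.5-.4,50,ims["top"]);print(b)
for z in(25,40):
  t=back(355+313/6.5-.4,280+103/6.5-.4,z,ims["top"]);d=t-b;print(t,np.hypot(*d[:2]),np.arctan2(d[0],-d[1]))
print(back(330+(586-390)/6.5-.4,190+97/6.5-.4,50,ims["side"]))
E
```

```text
[ 381.06198615 -262.09139777   50.        ]
[ 395.38260366 -311.8613105    25.        ] 51.789229572998984 0.280168197679372
[ 395.83850111 -309.29512036   40.        ] 49.462478920912964 0.3033740804067099
[ 378.10550992 -262.39933176   50.        ]
```

```bash
cat > go.py <<'E'
# python3 go.py x y z psi  -> shift & turn in tool units
import sys
from workcell import ctrl
import numpy as np
from scipy.spatial.transform import Rotation as Ro
o=ctrl.get_obs();R=Ro.from_rotvec(o["orientation"]).as_matrix();p=o["ee_pos"]
psi=np.arctan2(R[1,0],R[0,0])
print("t",round(float(o["t"]),2),"p",p.round(1),"psi",psi.round(3),"tilt",R[:2,2].round(4),"q6",o["qpos"][5].round(2),"w",round(float(o["width"]),1),"F",np.round(o["ft_force"],1))
if len(sys.argv)>1:
    a=list(map(float,sys.argv[1:]))
    while len(a)>=4:
        x,y,z,w=a[:4];a=a[4:]
        d=(w-psi+np.pi/2)%np.pi-np.pi/2
        Rt=Ro.from_euler("z",psi+d).as_matrix()@np.diag([1,-1,-1])
        print("shift",((R.T@(np.array([x,y,z])-p))/150).round(3).tolist(),"turn",(Ro.from_matrix(R.T@Rt).as_rotvec()/np.radians(60)).round(3).tolist())
E
python3 go.py 394.5 285.5 150 0.055
```

```text
t 1.9 p [184.  597.3 222.7] psi 1.272 tilt [0. 0.] q6 -0.02 w 88.1 F [ 0.1 -0.2 -0.6]
shift [-1.574, 1.953, 0.485] turn [-0.0, -0.0, 1.162]
```

Call:
{"api": "move_arm", "payload": {"motion": [[[-0.3,0.3,0.1],[0,0,0.17]],[[-0.6,0.6,0.2],[0,0,0.35]],[[-0.8,0.9,0.3],[0,0,0.53]],[[-0.9,1,0.4],[0,0,0.7]],[[-0.9,1,0.45],[0,0,0.88]]], "gripper": 1}}

```text
t: 2.52
ee_pos: [288.2, 422.2, 154.6]
orientation: [3.095, 0.536, -0.001]
ft_force: [0.1, 0.5, 0.6]
width: 87.3
```

```bash
python3 go.py 394.5 285.5 120 0.055
```

```text
t 2.52 p [288.2 422.2 154.6] psi 0.343 tilt [-0.0006 -0.0011] q6 0.61 w 87.3 F [0.1 0.5 0.6]
shift [0.361, 1.097, 0.231] turn [0.001, 0.001, 0.275]
```

Call:
{"api": "move_arm", "payload": {"motion": [[[0.12,0.35,0.05],[0,0,0.14]],[[0.24,0.7,0.1],[0,0,0.275]],[[0.36,1,0.2],[0,0,0.275]],[[0.36,1,0.23],[0,0,0.275]],[[0.36,1,0.23],[0,0,0.275]]], "gripper": 0.55}}

```text
t: 3.15
ee_pos: [389.7, 301.9, 120.5]
orientation: [3.14, 0.098, -0.001]
ft_force: [-0.3, 0.7, -0.1]
width: 48.9
```

```bash
python3 go.py 394.5 285.5 30 0.055 394.5 285.5 3 .055
```

```text
t 3.15 p [389.7 301.9 120.5] psi 0.063 tilt [-0.0006 -0.0002] q6 0.57 w 48.9 F [-0.3  0.7 -0.1]
shift [0.026, 0.111, 0.603] turn [0.0, 0.001, 0.007]
shift [0.026, 0.111, 0.783] turn [0.0, 0.001, 0.007]
```

Call:
{"api": "move_arm", "payload": {"motion": [[[0.026,0.111,0.2],[0,0,0.007]],[[0.026,0.111,0.45],[0,0,0.007]],[[0.026,0.111,0.65],[0,0,0.007]],[[0.026,0.111,0.74],[0,0,0.007]],[[0.026,0.111,0.775],[0,0,0.007]]]}}

```text
t: 3.78
ee_pos: [394.5, 286.3, 4.3]
orientation: [3.14, 0.09, -0.0]
ft_force: [-0.1, -0.3, -1.2]
width: 48.2
```

```bash
python3 go.py
python3 - <<'E'
from workcell import ctrl
import cv2
im=ctrl.get_image("side")["pixels"][:,:,::-1]
cv2.imwrite("pics/s1.png",cv2.resize(im[260:460,300:520],None,fx=3,fy=3,interpolation=cv2.INTER_CUBIC))
E
```

```text
t 3.77 p [394.5 286.3   4.3] psi 0.058 tilt [-0.0002 -0.0001] q6 0.55 w 48.2 F [-0.1 -0.3 -1.2]
```

View pics/s1.png

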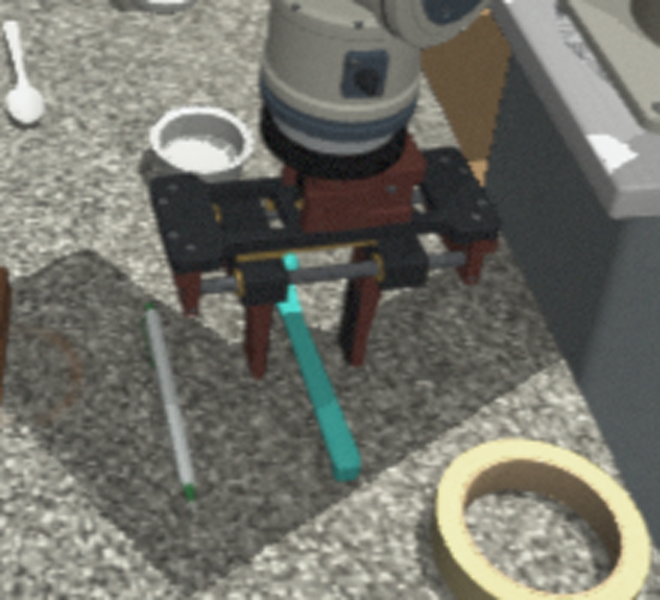

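Call:
{"api": "move_arm", "payload": {"motion": [[[0,0,0],[0,0,0]],[[0,0,0],[0,0,0]],[[0,0,0],[0,0,0]],[[0,0,0],[0,0,0]],[[0,0,0],[0,0,0]]], "gripper": 0}}

```text
t: 4.45
ee_pos: [395.1, 285.6, 4.8]
orientation: [-3.14, -0.088, -0.001]
ft_force: [-0.4, -0.9, 6.6]
width: 16.1
```

```bash
python3 go.py 603 308.5 60 -0.13
```

```text
t 4.45 p [395.1 285.6   4.8] psi 0.056 tilt [0.0004 0.0003] q6 0.55 w 16.1 F [-0.4 -0.9  6.6]
shift [1.393, -0.075, -0.367] turn [-0.0, -0.0, 0.178]
```

Call:
{"api": "move_arm", "payload": {"motion": [[[0,0,-0.2],[0,0,0]],[[0.2,0,-0.42],[0,0,0.05]],[[0.5,0,-0.42],[0,0,0.1]],[[0.8,-0.03,-0.42],[0,0,0.178]],[[1,-0.05,-0.42],[0,0,0.178]]]}}

```text
t: 5.08
ee_pos: [546.3, 301.5, 67.6]
orientation: [-3.134, 0.207, -0.002]
ft_force: [-0.8, 1.5, 0.2]
width: 15.8
```

```bash
python3 go.py 603 308.5 60 -0.13
```

```text
t 5.08 p [546.3 301.5  67.6] psi -0.132 tilt [0.0011 0.0005] q6 0.62 w 15.8 F [-0.8  1.5  0.2]
shift [0.369, -0.096, 0.051] turn [-0.001, -0.001, -0.002]
```

Call:
{"api": "move_arm", "payload": {"motion": [[[0.2,-0.05,0.05],[0,0,0]],[[0.37,-0.096,0.1],[0,0,0]],[[0.37,-0.096,0.15],[0,0,0]],[[0.37,-0.096,0.15],[0,0,0]],[[0.37,-0.096,0.15],[0,0,0]]]}}

```text
t: 5.7
ee_pos: [599.9, 308.3, 44.9]
orientation: [3.134, -0.204, -0.002]
ft_force: [0.6, 0.6, -0.1]
width: 16.1
```

```bash
python3 go.py 603 308.5 13 -0.13
cat > look.py <<'E'
import sys,cv2
from workcell import ctrl
# look.py cam x0 y0 x1 y1 name
c,x0,y0,x1,y1,n=sys.argv[1:];x0,y0,x1,y1=map(int,(x0,y0,x1,y1))
im=ctrl.get_image(c)["pixels"][:,:,::-1]
f=min(800/(x1-x0),600/(y1-y0),4)
cv2.imwrite(f"pics/{n}.png",cv2.resize(im[y0:y1,x0:x1],None,fx=f,fy=f,interpolation=cv2.INTER_CUBIC))
E
python3 look.py side 180 300 380 470 s2;python3 look.py top 80 150 240 270 t2
```

```text
t 5.7 p [599.9 308.3  44.9] psi -0.13 tilt [-0.0011 -0.0005] q6 0.59 w 16.1 F [ 0.6  0.6 -0.1]
shift [0.021, -0.004, 0.212] turn [0.001, 0.001, 0.0]
```

View pics/s2.png

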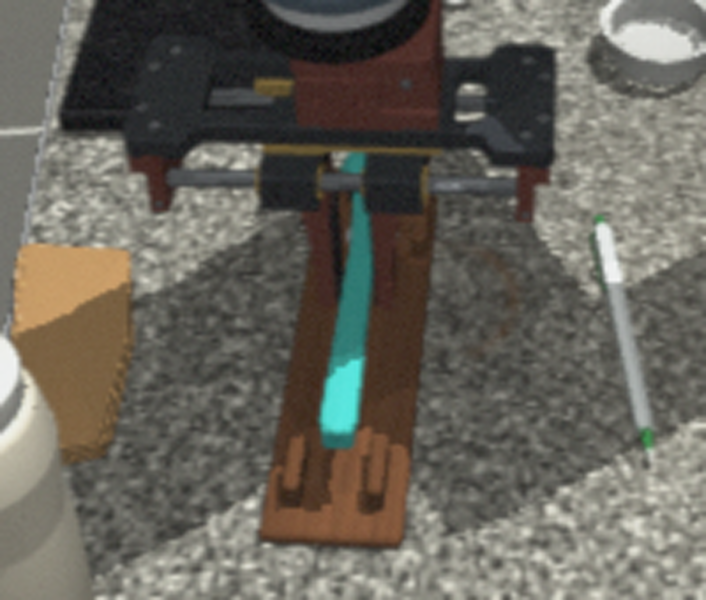

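View pics/t2.png

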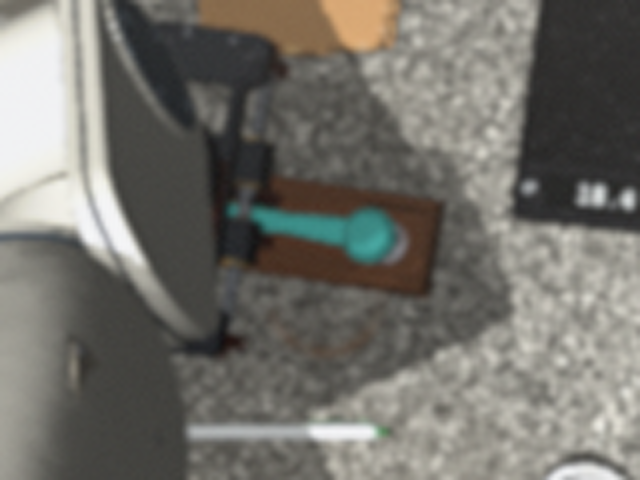

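Run:
```python
from h import *
import pickle
ims,_=pickle.load(open("d.pkl","rb"))
h=back(172.4,208.4,48,ims["top"]);print(h)
t=-.13;print("expected",599.9+np.sin(t)*68,308.3-68*np.cos(t), "tray disc (z8)",back(178.5-.3,210.3,8,ims["top"]),"want head",603+np.sin(t)*68,308.5-68*np.cos(t))
tip=back(180+340/3.53-.4,300+432/3.53-.4,50,ims["side"]);print("tip",tip,"exp",599.9-np.sin(t)*85,308.3+85*np.cos(t))
```

```text
[592.9844992  239.70421661  48.        ]
expected 591.0848783018607 240.8737912273944 tray disc (z8) [593.7846082  236.48730903   8.        ] want head 594.1848783018607 241.0737912273944
tip [608.72350025 387.72315768  50.        ] exp 610.918902122674 392.582760965757
```

Call:
{"api": "move_arm", "payload": {"motion": [[[0.022,-0.01,0],[0,0,0]],[[0.022,-0.01,0.05],[0,0,0]],[[0.022,-0.01,0.12],[0,0,0]],[[0.022,-0.01,0.18],[0,0,0]],[[0.022,-0.01,0.21],[0,0,0]]]}}

```text
t: 6.42
ee_pos: [603.9, 309.2, 12.7]
orientation: [3.134, -0.204, -0.003]
ft_force: [-9.5, -4.1, 31.7]
width: 16.2
```

```bash
python3 go.py 603.2 309.5 12.5 -0.13;python3 look.py side 180 300 380 470 s3
```

```text
t 6.42 p [603.9 309.2  12.7] psi -0.13 tilt [-0.0018 -0.0009] q6 0.59 w 16.2 F [-9.5 -4.1 31.7]
shift [-0.005, -0.001, 0.001] turn [0.001, 0.002, -0.0]
```

View pics/s3.png

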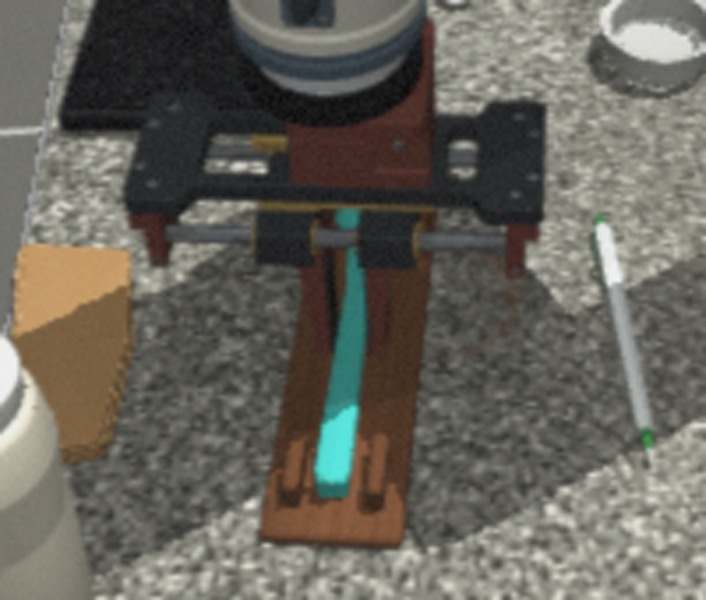

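Call:
{"api": "move_arm", "payload": {"motion": [[[0,0,-0.005],[0,0,0]],[[0,0,-0.005],[0,0,0]],[[0,0,-0.005],[0,0,0]],[[0,0,-0.25],[0,0,0]],[[0,0,-0.6],[0,0,0]]], "gripper": 0.5}}

```text
t: 7.1
ee_pos: [603.3, 308.9, 102.6]
orientation: [3.133, -0.204, -0.005]
ft_force: [0.1, 0.2, 0.6]
width: 43.7
```

```bash
python3 go.py 425 111.5 110 -0.1;python3 look.py side 180 300 380 470 s4
```

```text
t 7.1 p [603.3 308.9 102.6] psi -0.13 tilt [-0.0034 -0.0017] q6 0.59 w 43.7 F [0.1 0.2 0.6]
shift [-1.008, 1.46, -0.043] turn [0.002, 0.003, -0.029]
```

View pics/s4.png

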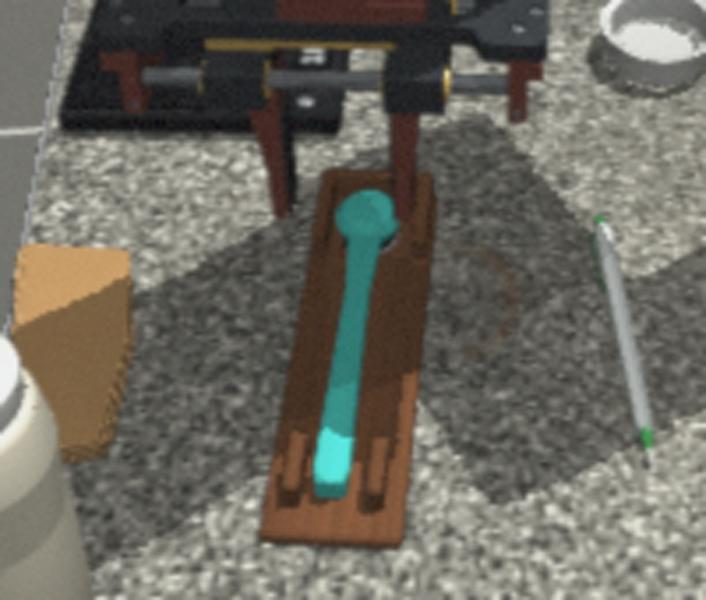

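Call:
{"api": "move_arm", "payload": {"motion": [[[-0.3,0.4,-0.05],[0,0,-0.029]],[[-0.6,0.75,-0.05],[0,0,-0.029]],[[-0.9,1,-0.05],[0,0,-0.029]],[[-1,1,-0.05],[0,0,-0.029]],[[-1,1,-0.05],[0,0,-0.029]]], "gripper": 1}}

```text
t: 7.78
ee_pos: [434.7, 179.6, 111.1]
orientation: [3.137, -0.157, -0.001]
ft_force: [0.8, 0.5, -0.2]
width: 87.3
```

```bash
python3 go.py 425 111.5 60 -0.1 425 111.5 5 -.1
```

```text
t 7.78 p [434.7 179.6 111.1] psi -0.1 tilt [-0.0009 -0.0004] q6 0.47 w 87.3 F [ 0.8  0.5 -0.2]
shift [-0.019, 0.458, 0.341] turn [0.0, 0.001, -0.0]
shift [-0.018, 0.458, 0.707] turn [0.0, 0.001, -0.0]
```

Call:
{"api": "move_arm", "payload": {"motion": [[[-0.01,0.25,0],[0,0,0]],[[-0.02,0.458,0.1],[0,0,0]],[[-0.02,0.458,0.25],[0,0,0]],[[-0.02,0.458,0.35],[0,0,0]],[[-0.02,0.458,0.38],[0,0,0]]]}}

```text
t: 8.4
ee_pos: [427.1, 112.6, 53.1]
orientation: [3.138, -0.156, -0.001]
ft_force: [0.3, 0.5, -0.7]
width: 87.9
```

```bash
python3 go.py 425 111.5 5 -.1; python3 look.py side 300 230 460 360 s5
```

```text
t 8.4 p [427.1 112.6  53.1] psi -0.099 tilt [-0.0007 -0.0002] q6 0.33 w 87.9 F [ 0.3  0.5 -0.7]
shift [-0.013, 0.009, 0.32] turn [0.0, 0.001, 0.001]
```

View pics/s5.png

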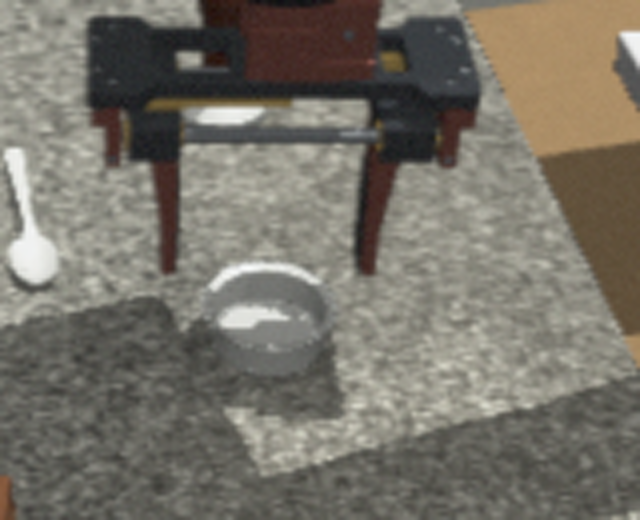

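Fingers straddle the basket. Descend and close.

Call:
{"api": "move_arm", "payload": {"motion": [[[-0.013,0.009,0.08],[0,0,0]],[[-0.013,0.009,0.16],[0,0,0]],[[-0.013,0.009,0.25],[0,0,0]],[[-0.013,0.009,0.32],[0,0,0]],[[-0.013,0.009,0.32],[0,0,0]]]}}

```text
t: 9.07
ee_pos: [423.8, 111.0, 5.0]
orientation: [3.137, -0.157, -0.003]
ft_force: [0.1, 0.0, -0.2]
width: 87.9
```

Call:
{"api": "move_arm", "payload": {"motion": [[[0,0,0],[0,0,0]],[[0,0,0],[0,0,0]],[[0,0,0],[0,0,0]],[[0,0,0],[0,0,0]],[[0,0,0],[0,0,0]]], "gripper": 0}}

```text
t: 9.7
ee_pos: [424.6, 111.1, 6.2]
orientation: [-3.138, 0.157, -0.001]
ft_force: [-0.8, -0.0, 4.8]
width: 63.9
```

```bash
python3 go.py 582.5 -333.9 130 -.1
```

```text
t 9.7 p [424.6 111.1   6.2] psi -0.1 tilt [0.0004 0.0001] q6 0.33 w 63.9 F [-0.8 -0.   4.8]
shift [1.344, 2.847, -0.825] turn [-0.0, -0.0, 0.0]
```

Call:
{"api": "move_arm", "payload": {"motion": [[[0,0,-0.05],[0,0,0]],[[0,0,-0.15],[0,0,0]],[[0,0,-0.3],[0,0,0]],[[0,0,-0.4],[0,0,0]],[[0,0,-0.4],[0,0,0]]]}}

```text
t: 10.32
ee_pos: [425.4, 111.3, 67.3]
orientation: [-3.137, 0.157, -0.005]
ft_force: [0.2, 0.0, -0.8]
width: 64.3
```

```bash
python3 go.py 582.5 -333.9 130 -.1; python3 look.py side 300 210 460 340 s6
```

```text
t 10.32 p [425.4 111.3  67.3] psi -0.1 tilt [0.003  0.0007] q6 0.33 w 64.3 F [ 0.2  0.  -0.8]
shift [1.339, 2.849, -0.417] turn [-0.001, -0.003, 0.0]
```

View pics/s6.png

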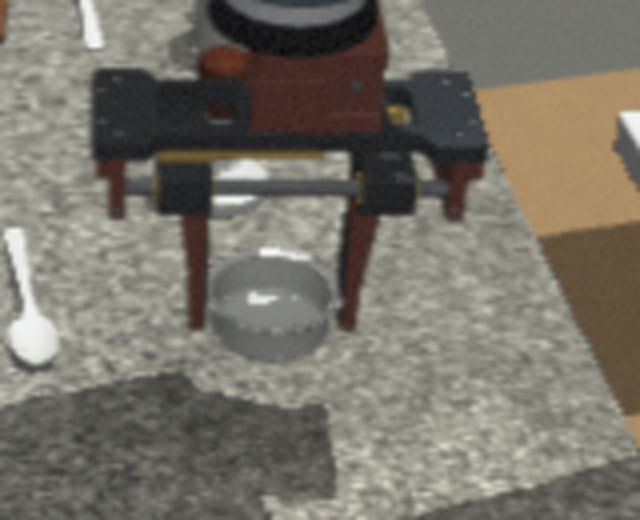

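Call:
{"api": "move_arm", "payload": {"motion": [[[0,0.05,-0.25],[0,0,0]],[[0.2,0.3,-0.43],[0,0,0]],[[0.4,0.6,-0.43],[0,0,0]],[[0.55,0.9,-0.43],[0,0,0]],[[0.65,1,-0.43],[0,0,0]]]}}

```text
t: 11.0
ee_pos: [506.7, -49.9, 129.7]
orientation: [3.137, -0.161, -0.002]
ft_force: [-0.3, -0.7, 0.3]
width: 64.3
```

Call:
{"api": "move_arm", "payload": {"motion": [[[0.15,0.25,0],[0,0,0]],[[0.3,0.55,0],[0,0,0]],[[0.4,0.8,0],[0,0,0]],[[0.5,1,0],[0,0,0]],[[0.6,1,0],[0,0,0]]]}}

```text
t: 11.62
ee_pos: [581.1, -207.0, 129.4]
orientation: [-3.137, 0.16, 0.002]
ft_force: [0.4, -0.2, 0.0]
width: 64.4
```

```bash
python3 go.py 582.5 -333.9 60 -.1
```

```text
t 11.62 p [ 581.1 -207.   129.4] psi -0.102 tilt [-0.0014  0.0006] q6 -0.26 w 64.4 F [ 0.4 -0.2  0. ]
shift [0.096, 0.841, 0.462] turn [-0.0, 0.001, -0.002]
```

Call:
{"api": "move_arm", "payload": {"motion": [[[0.04,0.3,0],[0,0,0]],[[0.08,0.6,0.1],[0,0,0]],[[0.096,0.84,0.3],[0,0,0]],[[0.096,0.84,0.45],[0,0,0]],[[0.096,0.84,0.46],[0,0,0]]]}}

```text
t: 12.25
ee_pos: [581.6, -330.3, 58.8]
orientation: [-3.135, 0.156, 0.007]
ft_force: [-0.5, -0.6, -0.2]
width: 63.9
```

Call:
{"api": "move_arm", "payload": {"motion": [[[0,0,0],[0,0,0]],[[0,0,0],[0,0,0]],[[0,0,0],[0,0,0]],[[0,0,0],[0,0,0]],[[0,0,0],[0,0,0]]]}}

```text
t: 12.88
ee_pos: [582.9, -333.0, 61.7]
orientation: [3.138, -0.157, 0.001]
ft_force: [0.5, 0.4, -1.0]
width: 64.7
```

```bash
python3 go.py 582.5 -333.9 16 -.1; python3 look.py side 230 150 350 250 s7;python3 look.py top 350 150 470 250 t7
```

```text
t 12.88 p [ 582.9 -333.    61.7] psi -0.1 tilt [ 0.0003 -0.0002] q6 -0.44 w 64.7 F [ 0.5  0.4 -1. ]
shift [-0.002, 0.006, 0.305] turn [0.0, -0.0, 0.0]
```

View pics/s7.png

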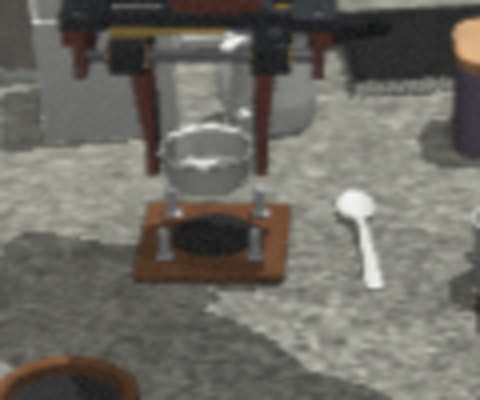

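View pics/t7.png

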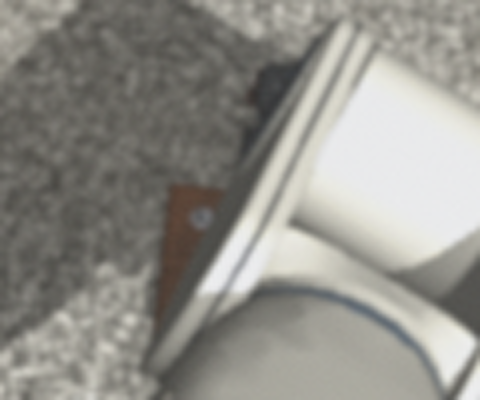

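Run:
```python
from h import *
import pickle
ims,_=pickle.load(open("d.pkl","rb"))
for z in(76,81): print(back(230+206/4-.4,150+146/4-.4,z,ims["side"]))
print(proj(np.array([[582.5,-333.5,81.],[582.5,-333.5,56]]),ims["side"]), back(230+211/4-.4,150+235/4-.4,10,ims["side"]))
```

```text
[ 582.65258747 -338.37747192   76.        ]
[ 582.67018626 -328.26849015   81.        ]
[[281.11696143 185.23384694]
 [281.52562807 193.50023626]] [ 582.25084403 -333.01616916   10.        ]
```

Call:
{"api": "move_arm", "payload": {"motion": [[[-0.002,0.003,0.06],[0,0,0]],[[-0.002,0.003,0.14],[0,0,0]],[[-0.002,0.003,0.22],[0,0,0]],[[-0.002,0.003,0.27],[0,0,0]],[[-0.002,0.003,0.295],[0,0,0]]]}}

```text
t: 13.6
ee_pos: [582.2, -333.1, 16.3]
orientation: [-3.137, 0.157, 0.002]
ft_force: [-4.6, 1.6, 21.9]
width: 64.3
```

```bash
python3 go.py 582.5 -333.9 16 -.1; python3 look.py side 230 150 350 250 s8
```

```text
t 13.6 p [ 582.2 -333.1   16.3] psi -0.1 tilt [-0.001   0.0006] q6 -0.44 w 64.3 F [-4.6  1.6 21.9]
shift [0.003, 0.005, 0.002] turn [-0.0, 0.001, 0.0]
```

View pics/s8.png

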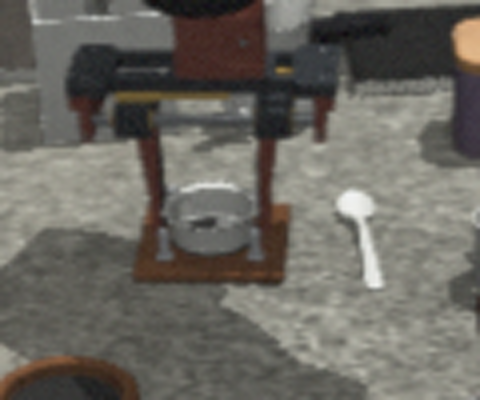

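Call:
{"api": "move_arm", "payload": {"motion": [[[0,0,-0.007],[0,0,0]],[[0,0,-0.007],[0,0,0]],[[0,0,-0.007],[0,0,0]],[[0,0,-0.007],[0,0,0]],[[0,0,-0.007],[0,0,0]]], "gripper": 1}}

```text
t: 14.28
ee_pos: [582.5, -333.4, 18.3]
orientation: [3.138, -0.157, 0.0]
ft_force: [0.4, -0.2, -0.8]
width: 88.0
```

Call:
{"api": "move_arm", "payload": {"motion": [[[0,0,-0.1],[0,0,0]],[[0,0,-0.3],[0,0,0]],[[0,0,-0.5],[0,0,0]],[[0,0,-0.75],[0,0,0]],[[0,0,-0.75],[0,0,0]]]}}

```text
t: 14.9
ee_pos: [584.7, -334.6, 135.3]
orientation: [3.134, -0.157, 0.01]
ft_force: [0.3, -0.1, -0.6]
width: 87.7
```

```bash
python3 go.py 380 -262 110 .29; python3 look.py side 230 150 350 250 s9
```

```text
t 14.9 p [ 584.7 -334.6  135.3] psi -0.1 tilt [ 0.0062 -0.0037] q6 -0.44 w 87.7 F [ 0.3 -0.1 -0.6]
shift [-1.407, -0.346, 0.158] turn [0.004, -0.006, -0.372]
```

View pics/s9.png

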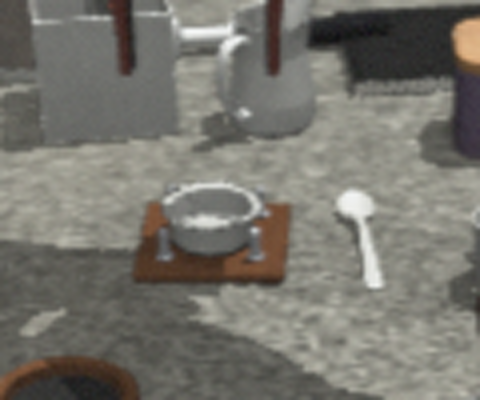

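Call:
{"api": "move_arm", "payload": {"motion": [[[-0.3,-0.08,0],[0,0,-0.1]],[[-0.6,-0.16,0],[0,0,-0.25]],[[-0.9,-0.24,0],[0,0,-0.372]],[[-1,-0.34,0],[0,0,-0.372]],[[-1,-0.34,0.1],[0,0,-0.372]]]}}

```text
t: 15.58
ee_pos: [437.5, -267.0, 115.5]
orientation: [-3.109, -0.454, 0.0]
ft_force: [-0.1, -0.0, -0.5]
width: 87.7
```

```bash
python3 go.py 380 -262 62 .29
```

```text
t 15.57 p [ 437.5 -267.   115.5] psi 0.29 tilt [-0.  0.] q6 -0.86 w 87.7 F [-0.1 -0.  -0.5]
shift [-0.358, -0.141, 0.356] turn [-0.0, 0.0, -0.0]
```

Call:
{"api": "move_arm", "payload": {"motion": [[[-0.2,-0.08,0],[0,0,0]],[[-0.36,-0.14,0.05],[0,0,0]],[[-0.36,-0.14,0.2],[0,0,0]],[[-0.36,-0.14,0.34],[0,0,0]],[[-0.36,-0.14,0.34],[0,0,0]]]}}

```text
t: 16.2
ee_pos: [380.0, -262.6, 62.6]
orientation: [-3.106, -0.453, 0.004]
ft_force: [-0.1, -0.4, -0.5]
width: 87.9
```

```bash
python3 go.py 380 -262 9 .29; python3 look.py side 300 150 420 250 s10;python3 look.py top 330 250 450 350 t10
```

```text
t 16.2 p [ 380.  -262.6   62.6] psi 0.29 tilt [-0.003   0.0022] q6 -0.92 w 87.9 F [-0.1 -0.4 -0.5]
shift [0.002, -0.003, 0.358] turn [-0.003, 0.002, -0.0]
```

View pics/s10.png

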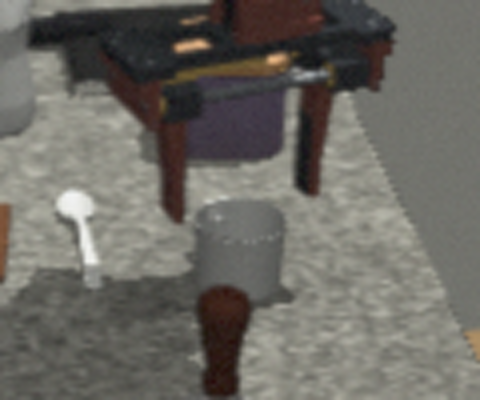

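View pics/t10.png

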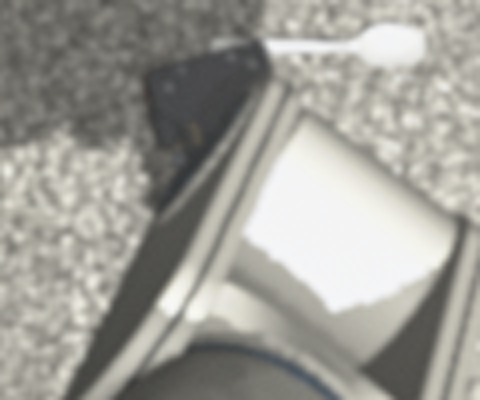

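Call:
{"api": "move_arm", "payload": {"motion": [[[0,0,0.08],[0,0,0]],[[0,0,0.16],[0,0,0]],[[0,0,0.25],[0,0,0]],[[0,0,0.34],[0,0,0]],[[0,0,0.34],[0,0,0]]]}}

```text
t: 16.92
ee_pos: [379.8, -262.4, 12.5]
orientation: [-3.107, -0.453, 0.003]
ft_force: [1.2, 0.3, 0.4]
width: 87.7
```

Call:
{"api": "move_arm", "payload": {"motion": [[[0,0,0],[0,0,0]],[[0,0,0],[0,0,0]],[[0,0,0],[0,0,0]],[[0,0,0],[0,0,0]],[[0,0,0],[0,0,0]]], "gripper": 0}}

```text
t: 17.55
ee_pos: [380.8, -263.1, 14.1]
orientation: [3.108, 0.453, 0.001]
ft_force: [-1.1, 0.8, 6.2]
width: 60.4
```

Call:
{"api": "move_arm", "payload": {"motion": [[[0,0,-0.05],[0,0,0]],[[0,0,-0.2],[0,0,0]],[[0,0,-0.4],[0,0,0]],[[0,0,-0.6],[0,0,0]],[[0,0,-0.8],[0,0,0]]]}}

```text
t: 18.18
ee_pos: [380.4, -262.7, 134.9]
orientation: [-3.109, -0.453, 0.0]
ft_force: [0.4, -0.1, -1.7]
width: 61.0
```

```bash
python3 go.py 695 94 130 -0.09;python3 look.py side 300 100 460 250 s11
```

```text
t 18.18 p [ 380.4 -262.7  134.9] psi 0.29 tilt [-0.0001  0.0001] q6 -0.92 w 61.0 F [ 0.4 -0.1 -1.7]
shift [2.689, -1.68, 0.033] turn [-0.0, 0.0, 0.363]
```

View pics/s11.png

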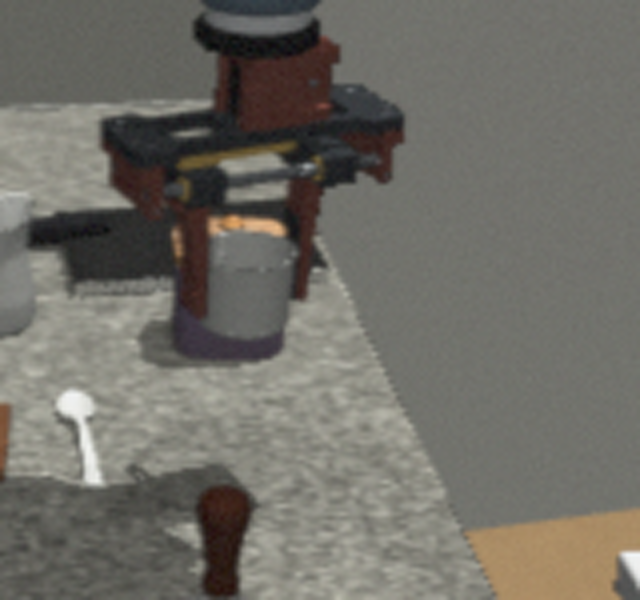

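Call:
{"api": "move_arm", "payload": {"motion": [[[0.3,-0.15,0],[0,0,0.05]],[[0.55,-0.3,0],[0,0,0.15]],[[0.8,-0.45,0],[0,0,0.25]],[[1,-0.6,0],[0,0,0.363]],[[1,-0.8,0],[0,0,0.363]]]}}

```text
t: 18.85
ee_pos: [492.0, -104.0, 133.7]
orientation: [3.138, -0.143, 0.003]
ft_force: [0.1, 0.8, -0.3]
width: 60.6
```

```bash
python3 go.py 695.7 102 100 -0.09
```

```text
t 18.85 p [ 492.  -104.   133.7] psi -0.091 tilt [ 0.0018 -0.0003] q6 -0.14 w 60.6 F [ 0.1  0.8 -0.3]
shift [1.227, -1.491, 0.227] turn [0.0, -0.002, -0.001]
```

Call:
{"api": "move_arm", "payload": {"motion": [[[0.2,-0.25,0],[0,0,0]],[[0.4,-0.5,0],[0,0,0]],[[0.6,-0.75,0],[0,0,0]],[[0.8,-1,0],[0,0,0]],[[1,-1,0],[0,0,0]]]}}

```text
t: 19.48
ee_pos: [653.7, 33.6, 133.2]
orientation: [-3.138, 0.137, 0.001]
ft_force: [-0.5, -0.8, -0.4]
width: 60.7
```

```bash
python3 go.py 695.7 102 60 -0.09
```

```text
t 19.48 p [653.7  33.6 133.2] psi -0.087 tilt [-0.0006  0.0004] q6 0.12 w 60.7 F [-0.5 -0.8 -0.4]
shift [0.24, -0.479, 0.488] turn [-0.0, 0.001, 0.003]
```

Call:
{"api": "move_arm", "payload": {"motion": [[[0.12,-0.25,0.1],[0,0,0]],[[0.24,-0.48,0.2],[0,0,0]],[[0.24,-0.48,0.35],[0,0,0]],[[0.24,-0.48,0.49],[0,0,0]],[[0.24,-0.48,0.49],[0,0,0]]]}}

```text
t: 20.1
ee_pos: [692.8, 98.0, 57.4]
orientation: [3.137, -0.143, -0.008]
ft_force: [-0.5, 0.1, -0.9]
width: 60.5
```

Call:
{"api": "move_arm", "payload": {"motion": [[[0,0,0],[0,0,0]],[[0,0,0],[0,0,0]],[[0,0,0],[0,0,0]],[[0,0,0],[0,0,0]],[[0,0,0],[0,0,0]]]}}

```text
t: 20.72
ee_pos: [695.5, 99.2, 60.5]
orientation: [-3.138, 0.142, -0.0]
ft_force: [-0.0, -0.1, -1.4]
width: 60.8
```

```bash
python3 go.py 695.7 102 36 -0.09;python3 look.py side 170 220 320 350 s12;python3 look.py top 190 130 310 230 t12
```

```text
t 20.73 p [695.5  99.2  60.5] psi -0.09 tilt [0.0003 0.    ] q6 0.22 w 60.8 F [-0.  -0.1 -1.4]
shift [-0.0, -0.018, 0.163] turn [-0.0, -0.0, -0.0]
```

View pics/s12.png

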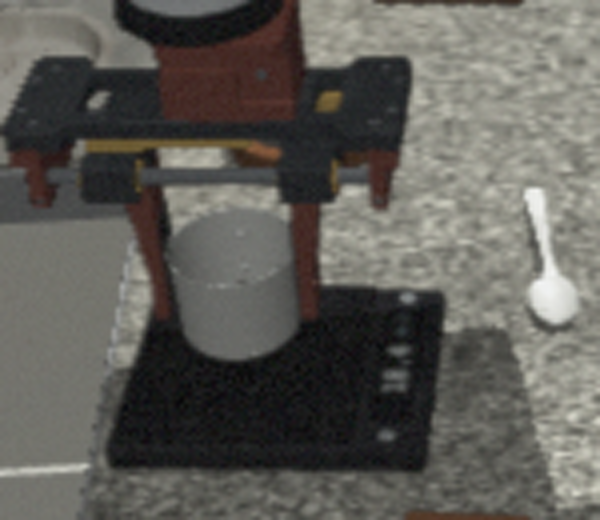

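View pics/t12.png

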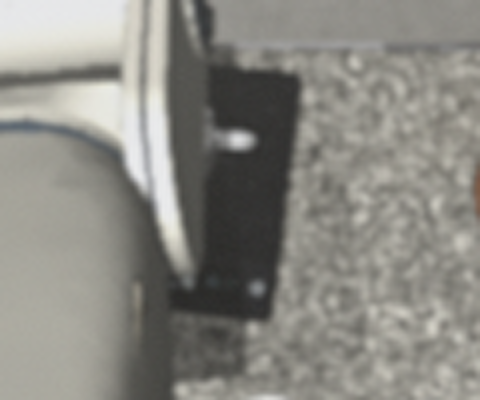

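Call:
{"api": "move_arm", "payload": {"motion": [[[0,-0.015,0.04],[0,0,0]],[[0,-0.015,0.08],[0,0,0]],[[0,-0.015,0.12],[0,0,0]],[[0,-0.015,0.155],[0,0,0]],[[0,-0.015,0.165],[0,0,0]]]}}

```text
t: 21.45
ee_pos: [695.3, 101.4, 35.5]
orientation: [3.138, -0.142, -0.002]
ft_force: [-4.8, -1.0, 9.0]
width: 60.5
```

```bash
python3 go.py;python3 look.py side 170 220 320 350 s13
```

```text
t 21.45 p [695.3 101.4  35.5] psi -0.09 tilt [-0.001  -0.0001] q6 0.22 w 60.5 F [-4.8 -1.   9. ]
```

View pics/s13.png

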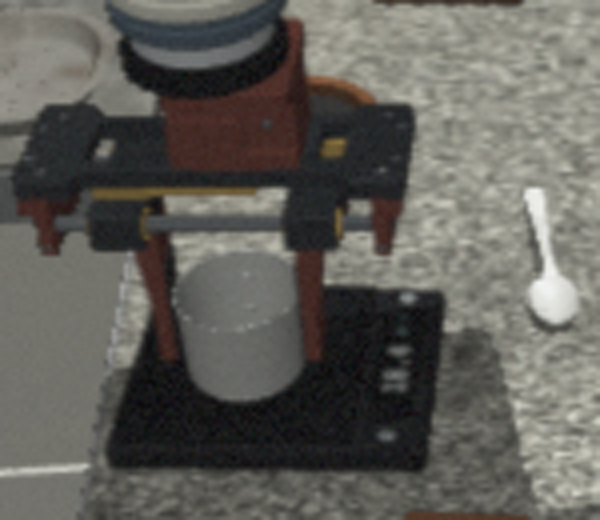

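Contact; release and lift.

Call:
{"api": "move_arm", "payload": {"motion": [[[0,0,0],[0,0,0]],[[0,0,0],[0,0,0]],[[0,0,0],[0,0,0]],[[0,0,0],[0,0,0]],[[0,0,0],[0,0,0]]], "gripper": 1}}

```text
t: 22.12
ee_pos: [695.6, 101.4, 35.5]
orientation: [3.138, -0.142, -0.0]
ft_force: [-0.1, -0.2, 0.3]
width: 87.8
```

Call:
{"api": "move_arm", "payload": {"motion": [[[0,0,-0.1],[0,0,0]],[[0,0,-0.3],[0,0,0]],[[0,0,-0.5],[0,0,0]],[[0,0,-0.75],[0,0,0]],[[0,0,-0.9],[0,0,0]]]}}

```text
t: 22.75
ee_pos: [696.6, 101.6, 174.0]
orientation: [-3.138, 0.142, -0.006]
ft_force: [0.7, 0.5, -0.1]
width: 88.0
```

```bash
python3 go.py 417.5 -95.5 160 0;python3 look.py side 170 220 320 350 s14
```

```text
t 22.75 p [696.6 101.6 174. ] psi -0.09 tilt [0.0036 0.0005] q6 0.22 w 88.0 F [ 0.7  0.5 -0.1]
shift [-1.735, 1.477, 0.086] turn [-0.001, -0.003, -0.086]
```

View pics/s14.png

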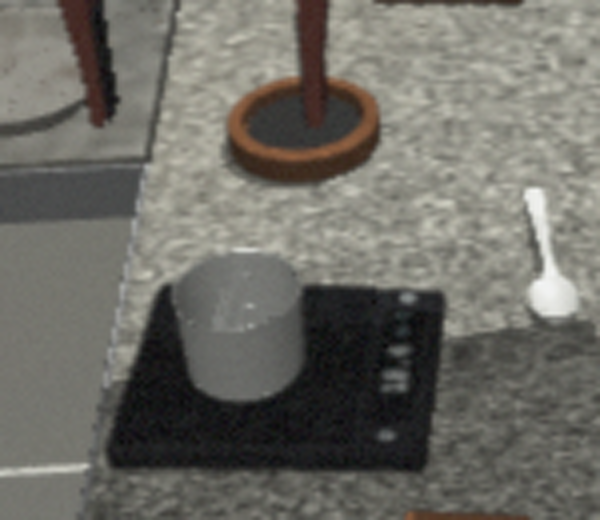

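Call:
{"api": "move_arm", "payload": {"motion": [[[-0.25,0.2,0],[0,0,-0.086]],[[-0.5,0.45,0],[0,0,-0.086]],[[-0.75,0.7,0],[0,0,-0.086]],[[-1,0.95,0],[0,0,-0.086]],[[-1,1,0],[0,0,-0.086]]], "gripper": 0.8}}

```text
t: 23.42
ee_pos: [529.8, -35.7, 170.6]
orientation: [-3.142, 0.004, 0.003]
ft_force: [0.7, 0.5, -0.6]
width: 70.4
```

```bash
python3 go.py 417.5 -95.5 110 0
```

```text
t 23.43 p [529.8 -35.7 170.6] psi -0.002 tilt [-0.0019  0.    ] q6 -0.09 w 70.4 F [ 0.7  0.5 -0.6]
shift [-0.747, 0.4, 0.405] turn [-0.0, 0.002, -0.002]
```

Call:
{"api": "move_arm", "payload": {"motion": [[[-0.25,0.13,0],[0,0,0]],[[-0.5,0.26,0],[0,0,0]],[[-0.745,0.4,0.1],[0,0,0]],[[-0.745,0.4,0.3],[0,0,0]],[[-0.745,0.4,0.38],[0,0,0]]]}}

```text
t: 24.05
ee_pos: [421.3, -94.4, 112.8]
orientation: [-3.141, 0.001, 0.0]
ft_force: [-0.1, 0.9, 0.1]
width: 70.2
```

```bash
python3 go.py 417.5 -95.5 45 0;python3 look.py side 290 160 440 280 s15
```

```text
t 24.05 p [421.3 -94.4 112.8] psi -0.001 tilt [-0.0002  0.0002] q6 -0.25 w 70.2 F [-0.1  0.9  0.1]
shift [-0.025, 0.007, 0.452] turn [-0.0, 0.0, -0.001]
```

View pics/s15.png

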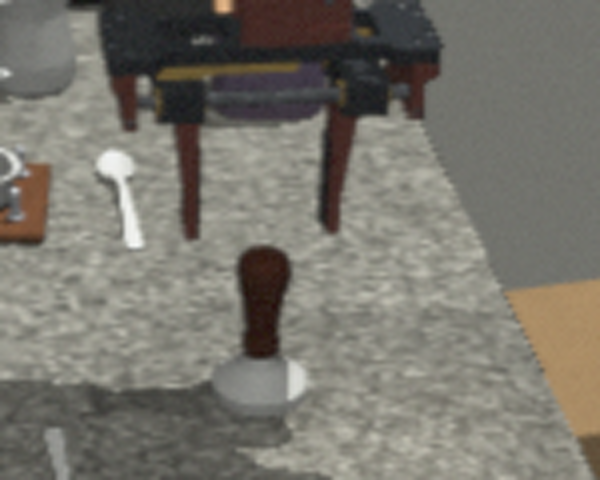

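Call:
{"api": "move_arm", "payload": {"motion": [[[-0.025,0.007,0.1],[0,0,0]],[[-0.025,0.007,0.22],[0,0,0]],[[-0.025,0.007,0.35],[0,0,0]],[[-0.025,0.007,0.46],[0,0,0]],[[-0.025,0.007,0.46],[0,0,0]]]}}

```text
t: 24.72
ee_pos: [417.7, -95.1, 44.1]
orientation: [-3.141, -0.001, 0.002]
ft_force: [0.3, 0.5, -0.2]
width: 70.3
```

Call:
{"api": "move_arm", "payload": {"motion": [[[0,0,0],[0,0,0]],[[0,0,0],[0,0,0]],[[0,0,0],[0,0,0]],[[0,0,0],[0,0,0]],[[0,0,0],[0,0,0]]], "gripper": 0}}

```text
t: 25.35
ee_pos: [417.5, -95.5, 44.7]
orientation: [3.141, -0.001, 0.001]
ft_force: [0.5, 0.3, 2.7]
width: 29.9
```

Call:
{"api": "move_arm", "payload": {"motion": [[[0,0,-0.05],[0,0,0]],[[0,0,-0.15],[0,0,0]],[[0,0,-0.25],[0,0,0]],[[0,0,-0.35],[0,0,0]],[[0,0,-0.4],[0,0,0]]]}}

```text
t: 25.98
ee_pos: [417.3, -95.5, 105.8]
orientation: [3.141, -0.001, 0.002]
ft_force: [-0.2, -0.4, -4.8]
width: 30.8
```

```bash
python3 go.py 677.5 -127.5 110 0;python3 look.py side 290 160 440 280 s16
```

```text
t 25.98 p [417.3 -95.5 105.8] psi -0.0 tilt [ 0.0013 -0.0004] q6 -0.25 w 30.8 F [-0.2 -0.4 -4.8]
shift [1.734, 0.213, -0.026] turn [0.0, -0.001, -0.0]
```

View pics/s16.png

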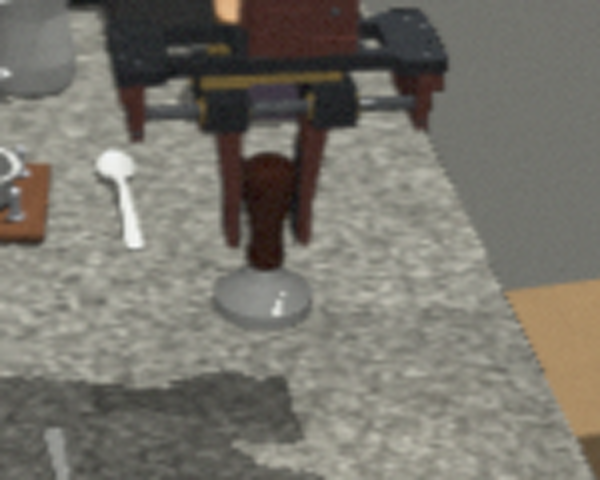

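Call:
{"api": "move_arm", "payload": {"motion": [[[0.1,0,-0.03],[0,0,0]],[[0.3,0.05,-0.03],[0,0,0]],[[0.55,0.1,-0.03],[0,0,0]],[[0.8,0.15,-0.03],[0,0,0]],[[1,0.2,-0.03],[0,0,0]]]}}

```text
t: 26.65
ee_pos: [569.3, -125.6, 108.4]
orientation: [-3.142, 0.0, 0.0]
ft_force: [0.4, -0.5, -5.0]
width: 30.8
```

Call:
{"api": "move_arm", "payload": {"motion": [[[0.2,0.01,0],[0,0,0]],[[0.4,0.01,0],[0,0,0]],[[0.6,0.01,0],[0,0,0]],[[0.7,0.01,0],[0,0,0]],[[0.73,0.01,0],[0,0,0]]]}}

```text
t: 27.28
ee_pos: [676.9, -126.8, 108.1]
orientation: [-3.141, 0.0, 0.002]
ft_force: [-0.7, -0.4, -5.1]
width: 30.8
```

```bash
python3 go.py 677.5 -127.5 75 0
```

```text
t 27.27 p [ 676.9 -126.8  108.1] psi -0.0 tilt [-0.0012  0.0002] q6 -0.2 w 30.8 F [-0.7 -0.4 -5.1]
shift [0.005, 0.005, 0.221] turn [-0.0, 0.001, -0.0]
```

Call:
{"api": "move_arm", "payload": {"motion": [[[0.003,0.003,0.05],[0,0,0]],[[0.003,0.003,0.12],[0,0,0]],[[0.003,0.003,0.22],[0,0,0]],[[0.003,0.003,0.22],[0,0,0]],[[0.003,0.003,0.22],[0,0,0]]]}}

```text
t: 27.9
ee_pos: [677.0, -127.5, 75.8]
orientation: [-3.142, 0.001, 0.0]
ft_force: [-0.2, 0.8, -5.1]
width: 30.6
```

```bash
python3 go.py 677.5 -127.5 57 0;python3 look.py side 180 190 330 280 s17;python3 look.py top 270 130 390 230 t17
```

```text
t 27.9 p [ 677.  -127.5   75.8] psi -0.001 tilt [-0.0002  0.0001] q6 -0.2 w 30.6 F [-0.2  0.8 -5.1]
shift [0.003, 0.0, 0.126] turn [-0.0, 0.0, -0.0]
```

View pics/s17.png

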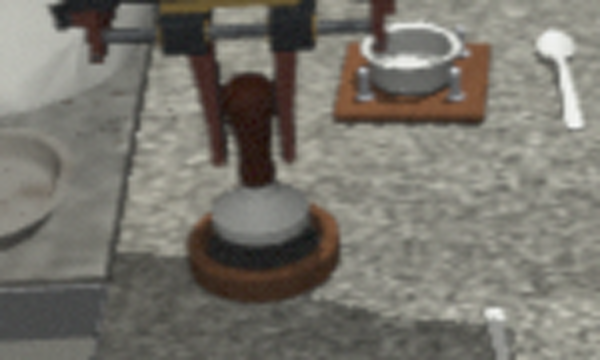

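View pics/t17.png

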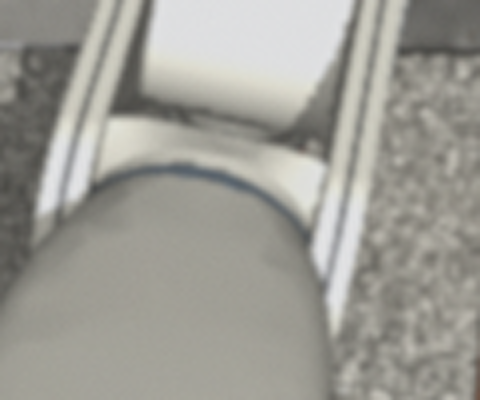

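Run:
```python
from h import *
import pickle
ims,_=pickle.load(open("d.pkl","rb"))
im=ims["side"]
for (x,y,z) in((677.3,-127.3,20),(677.3,-127.3,31),(677.3,-127.3,45)):
    q=proj(np.array([[x,y,z]]),im)[0];print(z,((q-[180,190]+.4)*4).round(1))
for h in (cyl(677.3,-127.3,29,31,41),cyl(677.3,-127.3,46,0,20)):
    q=(proj(h,im)-[180,190]+.4)*4;print(q.min(0),q.max(0))
```

```text
20 [260.4 233.9]
31 [258.8 218.6]
45 [256.8 198.8]
[208.07772832 178.55198489] [307.71148515 245.82046988]
[182.92970211 192.69546917] [339.57859431 305.96643053]
```

Call:
{"api": "move_arm", "payload": {"motion": [[[0,0.005,0.02],[0,0,0]],[[0,0.005,0.05],[0,0,0]],[[0,0.005,0.08],[0,0,0]],[[0,0.005,0.11],[0,0,0]],[[0,0.005,0.128],[0,0,0]]]}}

```text
t: 28.62
ee_pos: [677.0, -128.1, 56.7]
orientation: [-3.141, 0.001, 0.0]
ft_force: [-5.0, 1.8, 13.2]
width: 31.2
```

```bash
python3 go.py;python3 look.py side 180 190 330 280 s18
```

```text
t 28.62 p [ 677.  -128.1   56.7] psi -0.0 tilt [-0.0003  0.0001] q6 -0.2 w 31.2 F [-5.   1.8 13.2]
```

View pics/s18.png

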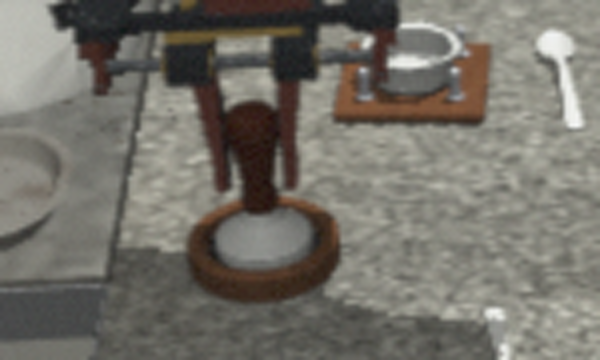

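Foot is in the well with floor contact. Release, lift, then retreat for a full check.

Call:
{"api": "move_arm", "payload": {"motion": [[[0,0,0],[0,0,0]],[[0,0,0],[0,0,0]],[[0,0,0],[0,0,0]],[[0,0,0],[0,0,0]],[[0,0,0],[0,0,0]]], "gripper": 0.9}}

```text
t: 29.3
ee_pos: [677.1, -128.2, 56.8]
orientation: [3.142, -0.001, 0.0]
ft_force: [-0.7, 0.1, -0.5]
width: 76.7
```

Call:
{"api": "move_arm", "payload": {"motion": [[[0,0,-0.1],[0,0,0]],[[0,0,-0.3],[0,0,0]],[[0,0,-0.5],[0,0,0]],[[0,0,-0.75],[0,0,0]],[[0,0,-0.9],[0,0,0]]]}}

```text
t: 29.92
ee_pos: [678.0, -128.4, 195.3]
orientation: [3.141, -0.001, 0.005]
ft_force: [-0.0, 0.0, 0.2]
width: 78.9
```

Call:
{"api": "move_arm", "payload": {"motion": [[[-0.3,0,0],[0,0,0]],[[-0.6,0,0],[0,0,0]],[[-0.9,0,0],[0,0,0]],[[-1,0,0],[0,0,0]],[[-1,0,0],[0,0,0]]]}}

```text
t: 30.55
ee_pos: [527.5, -128.4, 192.8]
orientation: [3.141, -0.001, 0.003]
ft_force: [0.6, -0.3, 0.3]
width: 79.0
```

Call:
{"api": "move_arm", "payload": {"motion": [[[-0.3,0,0],[0,0,0]],[[-0.6,0,0],[0,0,0]],[[-0.9,0,0],[0,0,0]],[[-1,0,0],[0,0,0]],[[-1,0,0],[0,0,0]]]}}

```text
t: 31.18
ee_pos: [378.5, -128.6, 192.4]
orientation: [3.141, -0.001, 0.003]
ft_force: [0.6, 0.1, -0.1]
width: 79.4
```

```bash
python3 go.py; python3 look.py side 0 0 640 480 s19;python3 look.py top 80 100 560 360 t19
python3 - <<'E'
from workcell import ctrl
import numpy as np
for n in["tamper","filter_basket","dosing_cup","group_brush","tamper_seat","basket_stand","brush_rest","scale_plate","milk_jug","tin"]:
  for c in("side","top"):
    print(n,c,[(round(float(d["p"]),2),np.round(d["location"]).tolist()) for d in ctrl.pinpoint(c,n)[:2]])
E
```

```text
t 31.18 p [ 378.5 -128.6  192.4] psi -0.001 tilt [ 0.0021 -0.0007] q6 -0.36 w 79.4 F [ 0.6  0.1 -0.1]
tamper side [(0.96, [672.0, -128.0, 16.0]), (0.21, [697.0, 86.0, 21.0])]
tamper top [(0.8, [680.0, -125.0, 12.0])]
filter_basket side [(0.86, [580.0, -329.0, 12.0])]
filter_basket top [(0.87, [581.0, -330.0, 10.0]), (0.49, [349.0, -492.0, -3.0])]
dosing_cup side [(0.72, [693.0, 89.0, 21.0]), (0.25, [676.0, -126.0, -3.0])]
dosing_cup top [(0.65, [697.0, 91.0, 26.0])]
group_brush side [(0.97, [604.0, 308.0, 8.0])]
group_brush top [(0.87, [606.0, 307.0, 7.0])]
tamper_seat side [(0.72, [676.0, -127.0, 1.0])]
tamper_seat top [(0.9, [677.0, -131.0, -2.0])]
basket_stand side [(0.58, [579.0, -337.0, 1.0])]
basket_stand top [(0.82, [583.0, -336.0, 1.0]), (0.54, [674.0, -128.0, -2.0])]
brush_rest side [(0.79, [605.0, 313.0, -2.0])]
brush_rest top [(0.88, [598.0, 308.0, -2.0])]
scale_plate side [(0.97, [693.0, 97.0, 21.0])]
scale_plate top [(0.73, [693.0, 100.0, 20.0])]
milk_jug side [(0.7, [534.0, -531.0, 3.0]), (0.57, [605.0, 306.0, 7.0])]
milk_jug top [(0.74, [535.0, -528.0, 4.0])]
tin side [(0.69, [348.0, -491.0, 1.0])]
tin top []
```

View pics/s19.png

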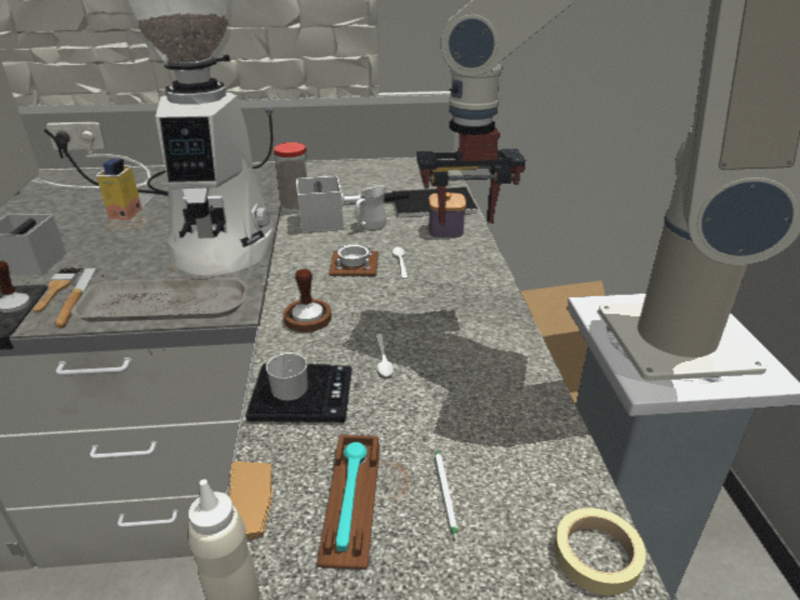

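View pics/t19.png

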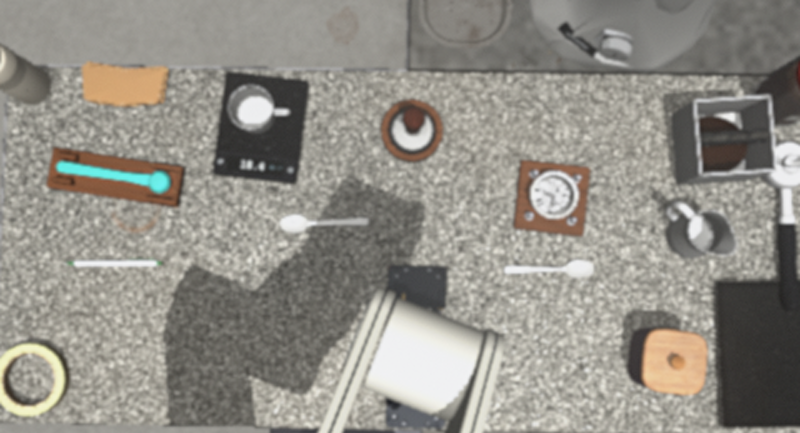

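```bash
python3 look.py side 240 330 320 460 s20;python3 look.py top 90 140 280 230 t20;python3 look.py side 220 180 320 280 s21
```

```text
(no output)
```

View pics/s20.png

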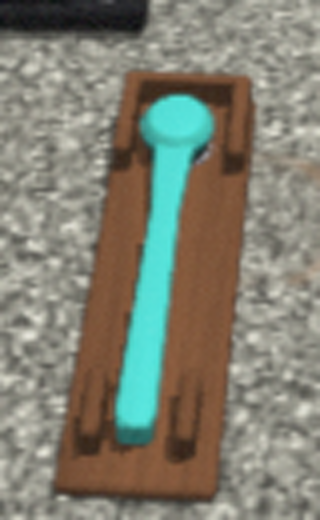

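View pics/t20.png

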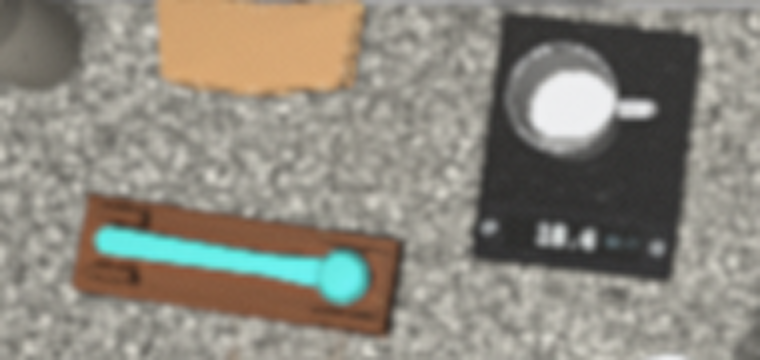

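View pics/s21.png

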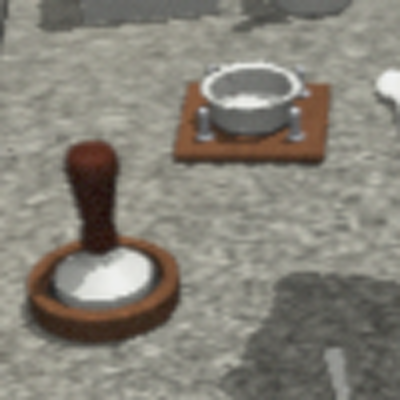

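```bash
python3 -c "
from workcell import ctrl
print(ctrl.close_job(),ctrl.get_obs()['t'])"
```

```text
the job is handed in; nothing more can be done
the job is handed in; nothing more can be done
```

All four tools are back in their places, and I handed the job in at about 32–33 s. The interface gives no verdict, so the checks below are mine.

- **Tamper:** it stands upright with its foot inside the seat's well.
- **Filter basket:** it sits open side up between the four pins.
- **Dosing cup:** it stands on the weighing plate. Its origin is about 5 mm to one side of the plate centre along y and its bowl about 6 mm to the other side. I chose that split on purpose, because "the middle" could mean either.
- **Brush:** it lies flat with the head in the tray and the handle between the fork cheeks, a few millimetres off the rest's centre line towards +x.

The milk jug and the tin were not touched. The last position readings put the jug where it began; the tin was found only in the side camera, also at its starting place.

The two cameras disagreed by up to about 8 mm on some final positions, such as the tamper and the brush rest. There I relied on the pictures and the contact felt at each placing. The highest wrist force I saw was about 34 N, while setting the brush down.

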